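# Find the rattling sample box and send it to the reader

### The arm

A 6-joint arm with a two-finger parallel gripper is mounted at the origin on the work surface. World frame = base frame: x ahead of the robot, y to its left, z up, the work surface at z = 0. Lengths are in m, angles in rad, forces in N, time in s.
With the tool pointing down it reaches from about 0.325 to 0.925 m from the base axis. Payload 3.1 kg.
Tool frame: the origin (TCP) lies on the centre line of the jaws, within the pads' length; the fingertips stand 22 mm ahead of it and the grasp point (between the pads) lies 3 mm ahead of it; z points along the fingers, y is the direction in which the jaws open and shut (so a half turn about z gives the same grasp; the last joint's range is limited). The gripper opens to 85 mm and grips with 20 to 120 N. Pads are 22 mm wide; open, the fingers measure 114 mm over their backs; the gripper's body (76 mm by 85 mm) begins 54 mm behind the grasp point. The pads swing forward as they close: fully open they stand 13 mm farther back than shut.
Start: joints at [1.235, 0.217, 1.613, -0, 1.311, -0.112], TCP at [0.139, 0.609, 0.253] pointing down, gripper open.
Joint ranges: [-2.75, 2.75], [-0.78, 2.1], [0.31, 2.55], [-1.13, 4.27], [0.13, 2.63], [-2.58, 2.58]. Speed limits (rad/s): [2.79, 2.79, 3.14, 3.14, 3.14, 3.14].

### API

Orientations are given as a unit quaternion [x, y, z, w].
In Python, from cell import ctrl, cams gives the robot as it stands.
- The arm moves only by the tool arm_command, never from a script. Its argument "increments" is a list that holds one entry, the list of rows, each a list of 7 numbers: the opening, from 0 (shut) to 1 (fully open), then the shift along the tool's x, y, z in cm, then the turn, a rotation vector about the tool's x, y, z in rad. In form: [[[grip, dx, dy, dz, wx, wy, wz], ...]]. A call has exactly 5 rows; each row is the pose to reach, as a shift and turn from the pose commanded when the call began, along the tool's axes at that moment; what a row does not reach only later rows make up. A row lasts 1/12 s, in which the tool goes at most 41.7 mm and 7.16 degrees, less where a joint would pass 70% of its speed; a pose out of reach is approached as far as the arm can. A call with a gripper value outside its range is refused whole. The fingers move at their own pace and stop on an object; "squeeze" is the grip in N (left out, the last holds). Time passes only in rows, so rows that repeat a pose let the fingers close, or fill a call up. It gives the time, the measured TCP pose, the force and the opening at its end, in the units of the state.
- ctrl.sense(): the state, without advancing time (a new reading comes with each control period).
- cams.read_camera(name): name is "scene" or "top" or "wrist"; returns a dict with "pixels" (420x560x3 uint8, red, green, blue), "depth" (420x560 float32, m along the optical axis (not along the pixel's ray), 0 where there is no reading), "fov_y" (degrees; the focal length in pixels is half the picture's height over the tangent of half this angle, whatever the lens; pixels are square), "cx", "cy" (the principal point, pixels), "xyz" and "rotation" of the camera in the world. Camera axes: x right, y down, z forward; pixel columns grow to the right and rows downward; lengths in m; the calibration is good to about 2 mm. A picture is of the moment at which its call begins.
- ctrl.hand_in(): hands the job in, once; it reports no verdict.
The state is a dict: "time": time; "joint_pos": joint angles; "qd": joint speeds; "joint_torque": joint torques, N m; "ee_pos": TCP position; "tcp_rot": TCP orientation; "ft_force": force on the tool from outside, world axes, zero at the start; "moment": the same for the moment, N m; "opening": finger opening in m.
Only numpy, scipy, OpenCV 4.12 (cv2) and the standard library are available. Lean on these libraries where they do the work, as an engineer would, in place of code of your own. Each camera call takes 0.05 s, during which the arm holds its last target. There are 200 camera calls.

### The job

Clear the blue reference puck off the carousel's loading pad into its white dish, and shake the closed sample boxes to find the only one with a loose steel ball rattling inside; with the pad clear, stand that one squarely on the loading pad, by the yellow mark, and let go. Index the carousel by its knob one position anticlockwise (seen from above), so that the box sits at the reader post, then press the green start button fully down and release it. Stand every silent box upright on the floor of the blue tray, sooner or later; never set a silent box on the carousel, and leave the jar, the bucket and the tip rack alone.

Things in the scene. Friction and masses are not known exactly. Their poses are not given: they have to be found in the camera images.
- box_1: closed white box, orange lid, 100 mm long (x) x 58 wide (y) x 50 high; origin at the centre of its underside, z up; 0.17 to 0.35 kg, all alike. One box holds a loose steel ball (28 mm, 90 g) that rolls and knocks, mostly lengthwise, in the 92 x 50 x 42 mm hollow when the box is shaken or tipped, and shifts its balance; the others are empty
- box_2: closed white box, orange lid, 100 mm long (x) x 58 wide (y) x 50 high; origin at the centre of its underside, z up; 0.17 to 0.35 kg, all alike. One box holds a loose steel ball (28 mm, 90 g) that rolls and knocks, mostly lengthwise, in the 92 x 50 x 42 mm hollow when the box is shaken or tipped, and shifts its balance; the others are empty
- box_3: closed white box, orange lid, 100 mm long (x) x 58 wide (y) x 50 high; origin at the centre of its underside, z up; 0.17 to 0.35 kg, all alike. One box holds a loose steel ball (28 mm, 90 g) that rolls and knocks, mostly lengthwise, in the 92 x 50 x 42 mm hollow when the box is shaken or tipped, and shifts its balance; the others are empty
- box_4: closed white box, orange lid, 100 mm long (x) x 58 wide (y) x 50 high; origin at the centre of its underside, z up; 0.17 to 0.35 kg, all alike. One box holds a loose steel ball (28 mm, 90 g) that rolls and knocks, mostly lengthwise, in the 92 x 50 x 42 mm hollow when the box is shaken or tipped, and shifts its balance; the others are empty; this one is absent in some runs
- tray: the low blue open tray for the silent boxes, fixed, 135 mm (x) x 360 mm (y) outside, 14 mm high, walls and floor 4 mm thick; origin at the centre of its underside. Three boxes fit side by side with their length along the tray's x, centres about 115 mm apart along y
- ref: the blue reference puck, a solid cylinder 50 mm across, 45 mm high, 0.25 kg, standing on the loading pad at the start; origin at the centre of its underside
- dish: the puck's white dish, fixed, square, 120 mm outside, 14 mm high, walls and floor 4 mm thick; origin at the centre of its underside
- checker: the sample checker, a fixed white machine: base 320 mm (x) x 380 mm (y, from -220 to +160) x 36 mm high; origin on the table under the carousel's axis, z up. A grey reader post 110 x 35 mm, top 195 mm above the table, stands with its centre at (0, -190 mm); the yellow mark of the loading place is on its -x edge
- carousel (a joint): carousel angle, rad, growing anticlockwise from above; starts near 0. Aluminium disc 280 mm across, top 50 mm above the table, four dark pads 66 mm (radial) x 108 mm (tangential) centred 105 mm from the axis. Detents every 1.571 rad: about 0.4 N m takes it over the hump halfway (0.785 rad), past which it runs on into the next rest by itself
- knob (a point): middle of the black bar knob on the carousel's axis, 119 mm above the table: bar 50 mm long, 16 mm thick, 34 mm high (102 to 136 mm above the table) on a 24 mm stem; the bar lies along this frame's x axis and turns with the disc. Turning it turns the carousel
- load_spot (a point): centre of the pad at the loading place (nearest the robot), on the disc's top, 50 mm above the table, when the carousel is at a detent; fixed to the checker. The pad and a box on it lie lengthwise along this frame's y
- reader_spot (a point): centre of the pad at the reader post, on the disc's top, one position anticlockwise from the loading place; fixed to the checker. The pad and a box on it lie lengthwise along this frame's x
- start (a joint): travel of the start button, m: 0 up, 0.007 fully down; a spring returns it, about 6 N holds it fully down
- start_top (a point): middle of the green start button's top (34 mm across, presses straight down), on the checker's far left corner, about 59 mm above the table when up
- jar: bystander, absent in some runs: white screw-cap jar, 84 mm across, 140 mm high; origin under its centre
- bucket: bystander: black bench bucket, 96 mm across, 100 mm high; origin under its centre
- tip_rack: bystander: clear rack of red pipette tips, 120 x 80 x 67 mm; origin under its centre

How it is judged:
By the outcome, as a careful person would: the job done as asked, in the order asked, and still so for the second after the job is handed in, with the robot touching nothing.
Of ball_1, ball_2, ball_3 only 1 to 1 are there at a start; the rules pass over those that are not, and their reading is None.
Of box_4, jar only 1 to 2 are there at a start; the rules pass over those that are not, and their reading is None.
At some moment in a run one of box_4 may be knocked a few centimetres aside while the robot is not near it.
Once in a run the grip may slacken for a moment while it holds something.
It also fails if it takes over 210 s, if anything falls off the work surface, if the arm or the gripper's body presses on something with over 40 N, if the wrist force passes 120 N, or if a joint passes its speed limit or range.

## Working session

There is one attempt and no reset: what is moved stays moved. The work goes in short steps, Python scripts to look and compute and a tool call to move; the robot and the scene stay as the last step left them, time stands still between calls to the robot, and variables do not carry over. Pictures are saved under pics/ and viewed, about 12 in all and at most 16, crops included, and the job is handed in when it is done.

Besides the shell and the picture viewer there is one more tool, called after "Call:" as a command line: name --argument value ..., lists and objects as JSON in quotes. arm_command: Moves the arm, as the interface text tells. Its arguments: {"type":"object","properties":{"increments":{"type":"array","items":{"type":"array","items":{"type":"array","items":{"type":"number"}}}},"squeeze":{"type":"number"}},"required":["increments"]}

```bash
mkdir -p pics; ls; cat > h.py <<'E'
import numpy as np, cv2
from cell import ctrl, cams
from scipy.spatial.transform import Rotation as R
def cam(n):
    c=cams.read_camera(n); c['f']=c['pixels'].shape[0]/2/np.tan(np.radians(c['fov_y'])/2)
    r=np.array(c['rotation'],float); c['R']=r if r.shape==(3,3) else R.from_quat(r).as_matrix()
    c['t']=np.array(c['xyz']); return c
def pts(c):
    h,w=c['depth'].shape; v,u=np.mgrid[:h,:w]; d=c['depth']
    P=np.stack([(u-c['cx'])/c['f']*d,(v-c['cy'])/c['f']*d,d],-1)
    return P@c['R'].T+c['t']
def ray(c,u,v,z):
    d=c['R']@np.array([(u-c['cx'])/c['f'],(v-c['cy'])/c['f'],1]); return c['t']+d*(z-c['t'][2])/d[2]
def save(n,im): cv2.imwrite('pics/'+n+'.png',cv2.cvtColor(im,cv2.COLOR_RGB2BGR))
E
python3 - <<'E'
from h import *
for n in ['scene','top']:
    c=cam(n); save(n+'0',c['pixels']); print(n,c['t'],c['R'].round(3).tolist(),c['f'],c['cx'],c['cy'])
    np.savez(n+'0.npz',**{k:c[k] for k in ['pixels','depth','R','t','f','cx','cy']})
print(ctrl.sense())
E
```

```text
pics
scene [ 1.34073093 -0.71302825  1.27448776] [[0.652, 0.59, -0.476], [0.758, -0.509, 0.407], [-0.003, -0.627, -0.779]] 477.0648764247248 277.22420722660195 208.39935285903636
top [ 0.48290967 -0.08764212  1.15968869] [[-0.027, -0.995, 0.096], [-1.0, 0.026, -0.009], [0.006, -0.096, -0.995]] 383.34881269015835 281.5870940979301 214.19747441787442
{'time': 0.1, 'joint_pos': array([ 1.23481799e+00,  2.17682174e-01,  1.61477676e+00, -9.31823735e-06,
        1.31127644e+00, -1.12167821e-01]), 'qd': array([-0.00017874,  0.00075602, -0.00339173, -0.00063933,  0.00024365,
        0.00011819]), 'joint_torque': array([-1.39242369e-03, -3.98073828e+01, -3.04970419e+01, -1.89230141e-04,
        4.29052554e-03, -2.10717400e-05]), 'ee_pos': array([0.13845277, 0.60877575, 0.25209503]), 'tcp_rot': array([ 1.11670587e-01,  9.93744702e-01, -1.04557450e-03, -2.33669290e-04]), 'ft_force': array([-0.009659  ,  0.73732219,  0.51183637]), 'moment': array([-0.00620784,  0.01949366, -0.03462434]), 'opening': 0.08565941533511504}
```

View pics/top0.png

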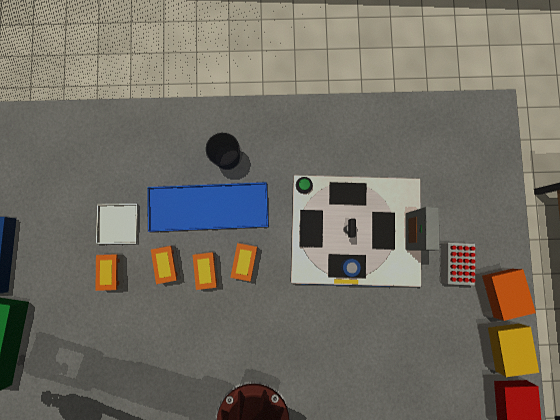

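View pics/scene0.png

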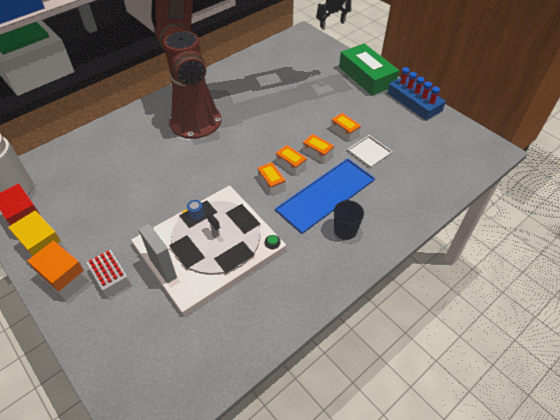

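```bash
cat > m.py <<'E'
from h import *
def lids(c,P=None):
    P=pts(c) if P is None else P
    hsv=cv2.cvtColor(c['pixels'],cv2.COLOR_RGB2HSV)
    m=((hsv[...,0]>4)&(hsv[...,0]<32)&(hsv[...,1]>150)&(hsv[...,2]>120)).astype(np.uint8)
    z=P[...,2]; m&=((z>0.035)&(z<0.12)).astype(np.uint8)
    m=cv2.morphologyEx(m,cv2.MORPH_OPEN,np.ones((3,3)))
    n,l,s,_=cv2.connectedComponentsWithStats(m)
    out=[]
    for i in range(1,n):
        if s[i,4]<80: continue
        q=P[l==i]; zt=np.median(q[:,2]); q=q[abs(q[:,2]-zt)<0.006]
        r=cv2.minAreaRect((q[:,:2]*1000).astype(np.float32))
        out.append((np.array(r[0])/1000,zt,r[1],r[2],s[i,4]))
    return out
E
python3 - <<'E'
from m import *
c=dict(np.load('top0.npz')); P=pts(c)
for o in lids(c,P): print('lid',o)
hsv=cv2.cvtColor(c['pixels'],cv2.COLOR_RGB2HSV); z=P[...,2]
def rep(n,m,zr):
    m=m&(z>zr[0])&(z<zr[1]); m=cv2.morphologyEx(m.astype(np.uint8),cv2.MORPH_OPEN,np.ones((3,3)))
    k,l,s,_=cv2.connectedComponentsWithStats(m)
    for i in range(1,k):
        if s[i,4]<25: continue
        q=P[l==i]; r=cv2.minAreaRect((q[:,:2]*1000).astype(np.float32)); print(n,s[i],np.round(r[0]),np.round(r[1]),round(r[2],1),'z',np.median(q[:,2]).round(3), q.mean(0).round(3))
H,S,V=hsv[...,0],hsv[...,1],hsv[...,2]
rep('blue',(H>95)&(H<130)&(S>100),(-.01,.03))
rep('puck',(H>90)&(H<130)&(S>80),(.07,.12))
rep('green',(H>40)&(H<85)&(S>80),(.03,.1))
rep('white',(S<40)&(V>130),(0.0,.02))
rep('base',(V>20),(0.026,.043))
rep('dark',(V<60),(.044,.058))
rep('knob',(V<90),(.122,.15))
rep('yellow',(H>20)&(H<35)&(S>120),(.02,.045))
rep('bucket',(V<90),(.085,.12))
rep('red',(H<8)&(S>120),(.05,.08))
rep('post',(S<70),(.18,.21))
E
```

```text
lid (array([0.45513898, 0.01603875]), np.float64(0.05026621629771899), (58.535186767578125, 100.43977355957031), 77.46258544921875, np.int32(706))
lid (array([0.45405887, 0.24549046]), np.float64(0.050576323665897815), (99.75019836425781, 59.45386505126953), 8.85153865814209, np.int32(711))
lid (array([0.43344769, 0.1288992 ]), np.float64(0.05037581681995473), (99.71619415283203, 58.66590881347656), 4.5471649169921875, np.int32(710))
lid (array([0.43677618, 0.41004739]), np.float64(0.050633589334677875), (99.8417739868164, 58.795902252197266), 0.3001205623149872, np.int32(694))
lid (array([ 0.34924298, -0.71863861]), np.float64(0.10936326193962864), (120.94989776611328, 91.54354095458984), 11.491602897644043, np.int32(1470))
lid (array([ 0.19904448, -0.71863135]), np.float64(0.10956897410404975), (121.67499542236328, 93.3743896484375), 5.529163837432861, np.int32(1533))
blue [ 147  182  121   50 5368] [625. 128.] [139. 366.] 0.9 z 0.004 [0.624 0.127 0.005]
blue [  2 218  14  74 488] [496. 712.] [  9. 217.] 86.4 z 0.016 [0.496 0.712 0.015]
puck [343 259  18  18 161] [ 433. -286.] [48.
[... 2612 characters left out ...]
677  0.098]
bucket [499 384   9  27 145] [  79. -674.] [21. 69.] 73.0 z 0.096 [ 0.082 -0.675  0.097]
bucket [510 384  10   3  30] [ 109. -709.] [31.  2.] 90.0 z 0.096 [ 0.109 -0.709  0.097]
bucket [237 406  34  14 222] [ 65. -10.] [93. 28.] 74.5 z 0.101 [ 0.062 -0.007  0.102]
bucket [502 412   5   8  38] [  33. -673.] [22.  4.] 1.0 z 0.099 [ 0.033 -0.673  0.098]
red [242 403  10   5  38] [67. 13.] [ 5. 27.] 12.1 z 0.066 [0.067 0.013 0.066]
red [253 403   7   5  29] [ 67. -14.] [17.  4.] 75.6 z 0.064 [ 0.066 -0.014  0.065]
red [497 413   4   7  26] [  20. -673.] [21.  4.] 3.6 z 0.07 [ 0.02  -0.673  0.071]
post [423 207  16  44 649] [ 531. -475.] [ 35. 110.] 86.2 z 0.194 [ 0.531 -0.473  0.194]
```

```bash
cat > plan.py <<'E'
from h import *
def Rd(a,tilt=0):  # tool down, y axis at angle a (deg); tilt about tool y
    a=np.radians(a); ey=np.array([np.cos(a),np.sin(a),0]); ez=np.array([0,0,-1.]); ex=np.cross(ey,ez)
    return np.stack([ex,ey,ez],1)@R.from_rotvec([0,np.radians(tilt),0]).as_matrix()
def plan(*wps):
    """each waypoint: x,y,z(TCP, m),alpha deg[,tilt]; prints total shift/turn per call (cm, rad)"""
    s=ctrl.sense(); p=np.array(s['ee_pos']); M=R.from_quat(s['tcp_rot']).as_matrix()
    print('now',p.round(4),'alpha',np.degrees(np.arctan2(M[1,1],M[0,1])).round(1),'t',round(s['time'],1),'open',round(s['opening'],4),'F',np.round(s['ft_force'],2),'M',np.round(s['moment'],3))
    for w in wps:
        p1=np.array(w[:3]); M1=Rd(*w[3:]); rv=R.from_matrix(M.T@M1).as_rotvec()
        n=int(max(np.ceil(np.linalg.norm(p1-p)/.205),np.ceil(np.linalg.norm(rv)/.61),1))
        for k in range(n):
            Mk=M@R.from_rotvec(rv*k/n).as_matrix()
            print(w,f'{k+1}/{n}',np.round(np.r_[Mk.T@(p1-p)*100/n,rv/n],3).tolist())
        p,M=p1,M1
E
python3 -c "
from plan import *
plan((.45,.2,.22,87),(.433,-.286,.20,87),(.433,-.286,.083,87))"
```

```text
now [0.1385 0.6088 0.2521] alpha 77.2 t 0.1 open 0.0857 F [-0.01  0.74  0.51] M [-0.006  0.019 -0.035]
(0.45, 0.2, 0.22, 87) 1/3 [-13.15, -10.979, 1.09, -0.001, -0.0, -0.057]
(0.45, 0.2, 0.22, 87) 2/3 [-12.502, -11.713, 1.084, -0.001, -0.0, -0.057]
(0.45, 0.2, 0.22, 87) 3/3 [-11.812, -12.409, 1.077, -0.001, -0.0, -0.057]
(0.433, -0.286, 0.2, 87) 1/3 [-0.282, -16.207, 0.667, 0.0, 0.0, 0.0]
(0.433, -0.286, 0.2, 87) 2/3 [-0.282, -16.207, 0.667, 0.0, 0.0, 0.0]
(0.433, -0.286, 0.2, 87) 3/3 [-0.282, -16.207, 0.667, 0.0, 0.0, 0.0]
(0.433, -0.286, 0.083, 87) 1/1 [0.0, 0.0, 11.7, 0.0, 0.0, 0.0]
```

Call:
arm_command --increments '[[[1,-2.6,-2.2,0.2,0,0,-0.011],[1,-5.2,-4.4,0.4,0,0,-0.022],[1,-7.8,-6.6,0.6,0,0,-0.033],[1,-10.4,-8.8,0.8,0,0,-0.044],[1,-13.1,-11,1.1,0,0,-0.057]]]'

```text
time: 0.52
ee_pos: [0.2423, 0.4716, 0.2418]
tcp_rot: [0.083, 0.997, -0.0, -0.0]
ft_force: [0.5, 0.9, 0.3]
opening: 0.0853
```

Call:
arm_command --increments '[[[1,-2.5,-2.3,0.2,0,0,-0.011],[1,-5,-4.6,0.4,0,0,-0.022],[1,-7.5,-6.9,0.6,0,0,-0.033],[1,-10,-9.2,0.8,0,0,-0.044],[1,-12.5,-11.7,1.1,0,0,-0.057]]]'

```text
time: 0.93
ee_pos: [0.3464, 0.3356, 0.231]
tcp_rot: [0.054, 0.999, 0.0, 0.0]
ft_force: [0.8, 0.6, -0.1]
opening: 0.0857
```

Call:
arm_command --increments '[[[1,-2.4,-2.5,0.2,0,0,-0.011],[1,-4.8,-5,0.4,0,0,-0.022],[1,-7.2,-7.5,0.6,0,0,-0.033],[1,-9.6,-10,0.8,0,0,-0.044],[1,-11.8,-12.4,1.1,0,0,-0.057]]]'

```text
time: 1.35
ee_pos: [0.4503, 0.1991, 0.2201]
tcp_rot: [0.026, 1.0, -0.0, 0.0]
ft_force: [0.5, 0.1, 0.4]
opening: 0.0854
```

Call:
arm_command --increments '[[[1,0,-4,0.1,0,0,0],[1,-0.1,-8,0.2,0,0,0],[1,-0.2,-12,0.4,0,0,0],[1,-0.3,-16,0.6,0,0,0],[1,-0.4,-20,0.8,0,0,0]]]'

```text
time: 1.77
ee_pos: [0.4422, -0.0009, 0.2119]
tcp_rot: [0.026, 1.0, 0.0, -0.0]
ft_force: [0.7, -0.3, -0.1]
opening: 0.0853
```

Call:
arm_command --increments '[[[1,0,-4,0.1,0,0,0],[1,-0.1,-8,0.2,0,0,0],[1,-0.2,-12,0.4,0,0,0],[1,-0.3,-16,0.6,0,0,0],[1,-0.4,-20,0.8,0,0,0]]]'

```text
time: 2.18
ee_pos: [0.4356, -0.2009, 0.204]
tcp_rot: [0.027, 1.0, 0.0, -0.0]
ft_force: [1.0, -0.1, 0.0]
opening: 0.0857
```

Call:
arm_command --increments '[[[1,0,-3,0.1,0,0,0],[1,-0.1,-6,0.2,0,0,0],[1,-0.2,-8.5,0.4,0,0,0],[1,-0.2,-8.5,3,0,0,0],[1,-0.2,-8.5,6,0,0,0]]]'

```text
time: 2.6
ee_pos: [0.4356, -0.2875, 0.1462]
tcp_rot: [0.028, 1.0, -0.002, 0.003]
ft_force: [0.1, 0.1, 0.4]
opening: 0.0853
```

Call:
arm_command --increments '[[[1,0,0,2,0,0,0],[1,0,0,4,0,0,0],[1,0,0,5.5,0,0,0],[1,0,0,6.1,0,0,0],[0.4,0,0,6.1,0,0,0]]]' --squeeze 60

```text
time: 3.02
ee_pos: [0.4324, -0.2828, 0.0811]
tcp_rot: [0.026, 1.0, 0.002, -0.002]
ft_force: [-0.1, 0.7, -0.3]
opening: 0.0756
```

Call:
arm_command --increments '[[[0.3,0,0,0,0,0,0],[0.3,0,0,0,0,0,0],[0.3,0,0,0,0,0,0],[0.3,0,0,0,0,0,0],[0.3,0,0,0,0,0,0]]]' --squeeze 60

```text
time: 3.43
ee_pos: [0.4352, -0.2851, 0.0851]
tcp_rot: [0.026, 1.0, -0.001, 0.001]
ft_force: [0.1, 0.1, 4.9]
opening: 0.0485
```

```bash
python3 -c "
from plan import *
plan((.433,-.286,.17,87),(.46,.2,.17,88),(.577,.395,.13,90),(.577,.395,.040,90))"
```

```text
now [ 0.4352 -0.2851  0.0851] alpha 87.0 t 3.4 open 0.0485 F [0.05 0.14 4.94] M [ 0.048  0.002 -0.048]
(0.433, -0.286, 0.17, 87) 1/1 [0.189, -0.124, -8.489, -0.002, 0.003, -0.0]
(0.46, 0.2, 0.17, 88) 1/3 [-0.051, 16.225, 0.0, 0.0, 0.0, -0.006]
(0.46, 0.2, 0.17, 88) 2/3 [-0.145, 16.224, 0.0, 0.0, 0.0, -0.006]
(0.46, 0.2, 0.17, 88) 3/3 [-0.24, 16.223, 0.0, 0.0, 0.0, -0.006]
(0.577, 0.395, 0.13, 90) 1/2 [-5.506, 9.948, 2.0, 0.0, 0.0, -0.017]
(0.577, 0.395, 0.13, 90) 2/2 [-5.679, 9.851, 2.0, 0.0, 0.0, -0.017]
(0.577, 0.395, 0.04, 90) 1/1 [0.0, 0.0, 9.0, 0.0, 0.0, 0.0]
```

Call:
arm_command --increments '[[[0.3,0,0,-1,0,0,0],[0.3,0,0,-3,0,0,0],[0.3,0,0,-5.5,0,0,0],[0.3,0,0,-8,0,0,0],[0.3,0,0,-8.5,0,0,0]]]'

```text
time: 3.85
ee_pos: [0.4358, -0.2855, 0.1727]
tcp_rot: [0.026, 1.0, -0.002, 0.003]
ft_force: [1.0, -0.6, -2.2]
opening: 0.0487
```

Call:
arm_command --increments '[[[0.3,0,2,0,0,0,0],[0.3,0,5.5,0,0,0,0],[0.3,0,9,0,0,0,0],[0.3,0,12.6,0,0,0,0],[0.3,0,16.2,0,0,0,0]]]'

```text
time: 4.27
ee_pos: [0.4412, -0.1205, 0.167]
tcp_rot: [0.027, 1.0, 0.001, -0.001]
ft_force: [-0.1, -0.2, -2.2]
opening: 0.0488
```

Call:
arm_command --increments '[[[0.3,0,3.6,0,0,0,0],[0.3,0,7.2,0,0,0,0],[0.3,0,10.8,0,0,0,0],[0.3,-0.1,14.4,0,0,0,0],[0.3,-0.1,18,0,0,0,0]]]'

```text
time: 4.68
ee_pos: [0.4517, 0.0592, 0.1672]
tcp_rot: [0.026, 1.0, -0.0, -0.001]
ft_force: [2.1, 0.5, -3.4]
opening: 0.0489
```

Call:
arm_command --increments '[[[0.3,0,3.6,0,0,0,0],[0.3,0,7.2,0,0,0,0],[0.3,0,10.8,0,0,0,0],[0.3,-0.1,13,0,0,0,0],[0.3,-0.1,14.5,0,0,0,0]]]'

```text
time: 5.1
ee_pos: [0.4604, 0.2045, 0.1671]
tcp_rot: [0.025, 1.0, 0.0, -0.001]
ft_force: [0.1, 0.0, -2.0]
opening: 0.0486
```

```bash
python3 -c "
from plan import *
plan((.577,.395,.13,90),(.577,.395,.040,90))"
```

```text
now [0.4604 0.2045 0.1671] alpha 87.1 t 5.1 open 0.0486 F [ 0.13  0.03 -2.01] M [-0.048  0.003  0.002]
(0.577, 0.395, 0.13, 90) 1/2 [-5.347, 9.804, 1.845, 0.0, -0.001, -0.025]
(0.577, 0.395, 0.13, 90) 2/2 [-5.59, 9.667, 1.849, 0.0, -0.001, -0.025]
(0.577, 0.395, 0.04, 90) 1/1 [0.0, 0.0, 9.0, 0.0, 0.0, 0.0]
```

Call:
arm_command --increments '[[[0.3,-1,2,0.4,0,0,-0.005],[0.3,-2,4,0.8,0,0,-0.01],[0.3,-3,6,1.2,0,0,-0.015],[0.3,-4.2,8,1.5,0,0,-0.02],[0.3,-5.3,9.8,1.8,0,0,-0.025]]]'

```text
time: 5.52
ee_pos: [0.5189, 0.298, 0.1483]
tcp_rot: [0.014, 1.0, -0.001, -0.001]
ft_force: [0.3, -0.5, -2.8]
opening: 0.0485
```

Call:
arm_command --increments '[[[0.3,-1.2,2.5,0.4,0,0,-0.005],[0.3,-2.6,5,0.8,0,0,-0.01],[0.3,-4,7.5,1.2,0,0,-0.015],[0.3,-5.2,9,1.6,0,0,-0.02],[0.3,-5.6,9.7,1.8,0,0,-0.025]]]'

```text
time: 5.93
ee_pos: [0.5786, 0.3942, 0.13]
tcp_rot: [0.001, 1.0, -0.0, -0.001]
ft_force: [-0.3, 0.2, -2.4]
opening: 0.0488
```

Call:
arm_command --increments '[[[0.3,0,0,2,0,0,0],[0.3,0,0,4,0,0,0],[0.3,0,0,6,0,0,0],[0.3,0,0,7.5,0,0,0],[0.3,0,0,8.4,0,0,0]]]'

```text
time: 6.35
ee_pos: [0.5759, 0.3909, 0.0444]
tcp_rot: [0.002, 1.0, -0.002, -0.003]
ft_force: [0.1, -1.2, -3.2]
opening: 0.0485
```

Call:
arm_command --increments '[[[0.3,0,0,0.2,0,0,0],[0.3,0,0,0.4,0,0,0],[0.3,0,0,0.5,0,0,0],[0.3,0,0,0.6,0,0,0],[0.3,0,0,0.6,0,0,0]]]'

```text
time: 6.77
ee_pos: [0.5793, 0.3931, 0.0437]
tcp_rot: [0.001, 1.0, 0.001, 0.001]
ft_force: [-0.6, -0.3, -3.1]
opening: 0.0489
```

Call:
arm_command --increments '[[[0.3,0,0,0.1,0,0,0],[0.3,0,0,0.2,0,0,0],[0.3,0,0,0.3,0,0,0],[0.3,0,0,0.3,0,0,0],[0.3,0,0,0.3,0,0,0]]]'

```text
time: 7.18
ee_pos: [0.5784, 0.3927, 0.0394]
tcp_rot: [0.001, 1.0, 0.0, 0.0]
ft_force: [0.7, -0.2, -2.3]
opening: 0.0486
```

```bash
python3 -c "
from plan import *
plan((.577,.395,.037,90))"
```

```text
now [0.5784 0.3927 0.0394] alpha 89.8 t 7.2 open 0.0486 F [ 0.71 -0.16 -2.32] M [0.023 0.017 0.005]
(0.577, 0.395, 0.037, 90) 1/1 [0.144, 0.234, 0.236, 0.0, 0.0, -0.003]
```

Call:
arm_command --increments '[[[0.3,0,0,0.1,0,0,0],[0.3,0,0,0.2,0,0,0],[0.3,0,0,0.3,0,0,0],[0.3,0,0,0.3,0,0,0],[0.3,0,0,0.3,0,0,0]]]'

```text
time: 7.6
ee_pos: [0.5785, 0.3927, 0.0392]
tcp_rot: [0.001, 1.0, -0.0, -0.0]
ft_force: [-5.7, -2.7, 10.2]
opening: 0.0489
```

Call:
arm_command --increments '[[[0.75,0,0,0,0,0,0],[0.75,0,0,0,0,0,0],[0.75,0,0,0,0,0,0],[0.75,0,0,0,0,0,0],[0.75,0,0,-1,0,0,0]]]'

```text
time: 8.02
ee_pos: [0.5766, 0.3916, 0.0438]
tcp_rot: [0.001, 1.0, -0.001, -0.002]
ft_force: [0.0, -0.2, -0.6]
opening: 0.0642
```

Call:
arm_command --increments '[[[0.75,0,0,-3,0,0,0],[0.75,0,0,-6,0,0,0],[1,0,0,-9,0,0,0],[1,0,0,-12,0,0,0],[1,0,0,-13,0,0,0]]]'

```text
time: 8.43
ee_pos: [0.5814, 0.3943, 0.1835]
tcp_rot: [0.001, 1.0, 0.002, 0.005]
ft_force: [0.9, -0.1, 1.3]
opening: 0.0852
```

```bash
python3 -c "
from plan import *; from m import *
plan((.437,.410,.15,90.3),(.437,.410,.032,90.3))
c=cam('top');save('t1',c['pixels']);[print(o) for o in lids(c) if o[0][1]>-.5]
c=cam('scene');save('s1',c['pixels'])"
```

```text
now [0.5814 0.3943 0.1835] alpha 89.8 t 8.4 open 0.0852 F [ 0.92 -0.1   1.33] M [-0.005 -0.065  0.013]
(0.437, 0.41, 0.15, 90.3) 1/1 [14.472, 1.516, 3.225, 0.005, 0.009, -0.008]
(0.437, 0.41, 0.032, 90.3) 1/1 [0.0, 0.0, 11.8, 0.0, 0.0, 0.0]
(array([0.45519308, 0.0160476 ]), np.float64(0.050238346502467834), (58.568790435791016, 100.33216094970703), 77.4810791015625, np.int32(707))
(array([0.43340417, 0.12855823]), np.float64(0.05027730394100538), (99.74141693115234, 58.39918899536133), 5.200321674346924, np.int32(716))
(array([0.43659659, 0.40994531]), np.float64(0.05059786172754954), (58.25679016113281, 99.77693176269531), 89.8778076171875, np.int32(705))
(array([0.43143753, 0.24445833]), np.float64(0.05049780138603255), (54.85234832763672, 53.80942153930664), 10.394135475158691, np.int32(300))
```

View pics/s1.png

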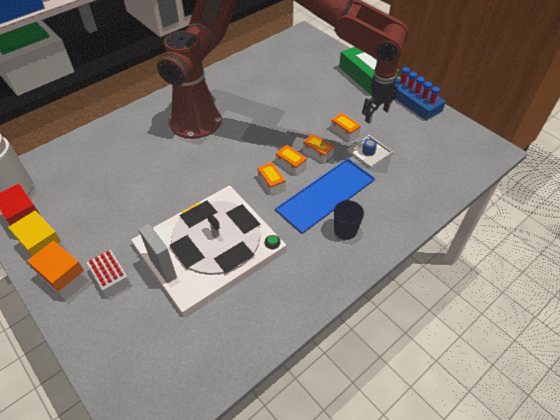

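Call:
arm_command --increments '[[[1,3,0.4,0.5,0,0,0],[1,6.5,0.8,1,0,0,0],[1,10,1.2,1.8,0,0,-0.005],[1,13,1.6,2.4,0,0,-0.008],[1,14.1,1.7,2.6,0,0,-0.008]]]'

```text
time: 8.95
ee_pos: [0.4309, 0.4084, 0.1453]
tcp_rot: [-0.004, 1.0, -0.003, -0.005]
ft_force: [0.2, -0.1, -0.5]
opening: 0.0854
```

Call:
arm_command --increments '[[[1,0,0,0,0,0,0],[1,0,0,2,0,0,0],[1,0,0,4,0,0,0],[1,0,0,6,0,0,0],[1,0,0,6,0,0,0]]]'

```text
time: 9.37
ee_pos: [0.4361, 0.4075, 0.0853]
tcp_rot: [-0.002, 1.0, -0.003, -0.003]
ft_force: [-0.7, -0.7, -0.8]
opening: 0.0855
```

```bash
python3 -c "
from plan import *
plan((.4366,.410,.036,90.2))"
```

```text
now [0.4361 0.4075 0.0853] alpha 90.2 t 9.4 open 0.0855 F [-0.71 -0.69 -0.76] M [-0.041  0.08  -0.044]
(0.4366, 0.41, 0.036, 90.2) 1/1 [-0.078, 0.279, 4.927, -0.005, -0.006, 0.001]
```

Call:
arm_command --increments '[[[1,0,0.2,1.5,0,0,0],[1,0,0.2,3,0,0,0],[1,0,0.2,4.5,0,0,0],[1,0,0.2,5.2,0,0,0],[0.4,0,0.2,5.2,0,0,0]]]' --squeeze 70

```text
time: 9.78
ee_pos: [0.4373, 0.411, 0.0366]
tcp_rot: [-0.002, 1.0, -0.001, -0.001]
ft_force: [-0.8, 0.2, -1.0]
opening: 0.0753
```

Call:
arm_command --increments '[[[0.4,0,0,0,0,0,0],[0.4,0,0,0,0,0,0],[0.4,0,0,0,0,0,0],[0.4,0,0,0,0,0,0],[0.4,0,0,0,0,0,0]]]'

```text
time: 10.2
ee_pos: [0.438, 0.4123, 0.0393]
tcp_rot: [-0.003, 1.0, 0.0, 0.001]
ft_force: [-1.4, -2.2, 2.6]
opening: 0.0578
```

Call:
arm_command --increments '[[[0.4,0,0,-1,0,0,0],[0.4,0,0,-3,0,0,0],[0.4,0,0,-6,0,0,0],[0.4,0,0,-8,0,0,0],[0.4,0,0,-9,0,0,0]]]'

```text
time: 10.62
ee_pos: [0.4394, 0.4136, 0.1325]
tcp_rot: [-0.003, 1.0, 0.002, 0.003]
ft_force: [0.5, 0.5, -2.0]
opening: 0.0577
```

Call:
arm_command --increments '[[[0.4,0,0,0,0,0.08,0],[0.4,0,0,0,0,0.18,0],[0.4,0,0,0,0,0.28,0],[0.4,0,0,0,0,0.38,0],[0.4,0,0,0,0,0.4,0]]]'

```text
time: 11.03
ee_pos: [0.4393, 0.4114, 0.127]
tcp_rot: [-0.002, 0.98, -0.001, -0.2]
ft_force: [-0.1, 0.3, -2.4]
opening: 0.0575
```

Call:
arm_command --increments '[[[0.4,0,0,0,0,0,0],[0.4,0,0,0,0,0,0],[0.4,0,0,0,0,0,0],[0.4,0,0,0,0,0,0],[0.4,0,0,0,0,0,0]]]'

```text
time: 11.45
ee_pos: [0.4367, 0.4123, 0.1288]
tcp_rot: [-0.003, 0.98, -0.0, -0.198]
ft_force: [-1.0, 0.5, -2.3]
opening: 0.0577
```

```bash
cat > ft.py <<'E'
from plan import *
F=[];M=[]
for i in range(8):
    if i: cams.read_camera('wrist')
    s=ctrl.sense();F.append(s['ft_force']);M.append(s['moment'])
F,M=np.array(F),np.array(M)
print('t',s['time'],'open',s['opening'],'F',F.mean(0).round(3),F.std(0).round(2),'M',M.mean(0).round(4),M.std(0).round(3))
T=R.from_quat(s['tcp_rot']).as_matrix(); print('M tool',(M.mean(0)@T).round(4),'tilt',np.degrees(np.arcsin(T[2,0])).round(1),s['ee_pos'].round(4))
E
python3 ft.py
```

```text
t 11.8 open 0.05750318229772933 F [-0.125  0.088 -2.009] [0.71 0.32 0.61] M [ 0.0008 -0.2685  0.0068] [0.022 0.029 0.037]
M tool [ 0.0033 -0.2685 -0.006 ] tilt 22.9 [0.4374 0.4121 0.1284]
```

Now the other way.

Call:
arm_command --increments '[[[0.4,0,0,0,0,-0.1,0],[0.4,0,0,0,0,-0.2,0],[0.4,0,0,0,0,-0.3,0],[0.4,0,0,0,0,-0.4,0],[0.4,0,0,0,0,-0.4,0]]]'

```text
time: 12.22
ee_pos: [0.4339, 0.4118, 0.1281]
tcp_rot: [-0.004, 1.0, -0.001, -0.001]
ft_force: [-1.7, -1.1, -2.2]
opening: 0.0573
```

Call:
arm_command --increments '[[[0.4,0,0,0,0,-0.1,0],[0.4,0,0,0,0,-0.2,0],[0.4,0,0,0,0,-0.3,0],[0.4,0,0,0,0,-0.4,0],[0.4,0,0,0,0,-0.4,0]]]'

```text
time: 12.63
ee_pos: [0.434, 0.4104, 0.1257]
tcp_rot: [-0.003, 0.981, -0.002, 0.196]
ft_force: [-1.0, 0.5, -2.9]
opening: 0.0572
```

Call:
arm_command --increments '[[[0.4,0,0,0,0,0,0],[0.4,0,0,0,0,0,0],[0.4,0,0,0,0,0,0],[0.4,0,0,0,0,0,0],[0.4,0,0,0,0,0,0]]]'

```text
time: 13.05
ee_pos: [0.4386, 0.4121, 0.1288]
tcp_rot: [-0.002, 0.98, 0.001, 0.199]
ft_force: [-0.0, 1.2, -1.6]
opening: 0.0574
```

```bash
python3 ft.py
```

```text
t 13.4 open 0.057378480101033885 F [ 0.136  0.252 -2.206] [0.48 0.57 0.34] M [-0.0209  0.3825  0.0097] [0.038 0.026 0.027]
M tool [ 0.0137  0.3827 -0.0163] tilt -22.9 [0.4374 0.412  0.1283]
```

Call:
arm_command --increments '[[[0.4,0,0,0,0,0.1,0],[0.4,0,0,0,0,0.2,0],[0.4,0,0,0,0,0.3,0],[0.4,0,0,0,0,0.4,0],[0.4,0,0,0,0,0.4,0]]]'

```text
time: 13.82
ee_pos: [0.4412, 0.4124, 0.1295]
tcp_rot: [-0.001, 1.0, 0.001, 0.001]
ft_force: [1.1, -0.5, -1.8]
opening: 0.0573
```

```bash
python3 ft.py
```

```text
t 14.1667 open 0.05783899529990167 F [ 0.028  0.192 -2.19 ] [0.66 0.6  0.41] M [ 0.0041  0.0532 -0.0083] [0.026 0.028 0.022]
M tool [-0.0044  0.0532  0.0083] tilt 0.0 [0.4361 0.4119 0.1279]
```

```bash
python3 -c "
from plan import *
plan((.623,.243,.12,90.9),(.623,.243,.044,90.9))"
```

```text
now [0.4361 0.4119 0.1279] alpha 90.4 t 14.2 open 0.0578 F [ 0.83 -0.11 -2.29] M [0.048 0.102 0.014]
(0.623, 0.243, 0.12, 90.9) 1/2 [-9.292, -8.507, 0.399, -0.0, -0.0, -0.005]
(0.623, 0.243, 0.12, 90.9) 2/2 [-9.252, -8.55, 0.397, -0.0, -0.0, -0.005]
(0.623, 0.243, 0.044, 90.9) 1/1 [0.0, 0.0, 7.6, 0.0, 0.0, 0.0]
```

Call:
arm_command --increments '[[[0.4,-1,-0.8,0,0,0,0],[0.4,-3,-2.6,0,0,0,0],[0.4,-5,-4.5,0.2,0,0,0],[0.4,-7.2,-6.5,0.4,0,0,0],[0.4,-9.3,-8.5,0.4,0,0,-0.005]]]'

```text
time: 14.58
ee_pos: [0.5317, 0.3261, 0.1241]
tcp_rot: [-0.006, 1.0, -0.0, 0.0]
ft_force: [0.9, 0.1, -1.6]
opening: 0.0578
```

Call:
arm_command --increments '[[[0.4,-2.2,-2,0,0,0,0],[0.4,-4.4,-4,0,0,0,0],[0.4,-6.6,-6,0.2,0,0,0],[0.4,-8.5,-7.8,0.4,0,0,-0.005],[0.4,-9.2,-8.5,0.4,0,0,-0.005]]]'

```text
time: 15.0
ee_pos: [0.6267, 0.2398, 0.1203]
tcp_rot: [-0.006, 1.0, -0.001, 0.001]
ft_force: [-0.6, -0.8, -2.2]
opening: 0.0574
```

Call:
arm_command --increments '[[[0.4,0,0,1,0,0,0],[0.4,0,0,3,0,0,0],[0.4,0,0,5,0,0,0],[0.4,0,0,6.5,0,0,0],[0.4,0,0,7.3,0,0,0]]]'

```text
time: 15.42
ee_pos: [0.6203, 0.2433, 0.0454]
tcp_rot: [-0.008, 1.0, -0.001, -0.004]
ft_force: [-11.4, -4.0, 15.7]
opening: 0.0572
```

Call:
arm_command --increments '[[[0.4,0,0,0.1,0,0,0],[0.4,0,0,0.2,0,0,0],[0.4,0,0,0.3,0,0,0],[0.4,0,0,0.3,0,0,0],[0.4,0,0,0.3,0,0,0]]]'

```text
time: 15.83
ee_pos: [0.6233, 0.2443, 0.045]
tcp_rot: [-0.008, 1.0, 0.0, -0.0]
ft_force: [-4.1, 1.0, 4.1]
opening: 0.0572
```

```bash
python3 -c "
from plan import *
plan((.623,.243,.042,90.9))"
```

```text
now [0.6233 0.2443 0.045 ] alpha 90.9 t 15.8 open 0.0572 F [-4.06  1.    4.14] M [0.023 0.435 0.015]
(0.623, 0.243, 0.042, 90.9) 1/1 [0.028, -0.128, 0.303, 0.0, -0.0, 0.0]
```

Contact at the tray floor. Release, rise, move over box B.

Call:
arm_command --increments '[[[0.85,0,0,0,0,0,0],[0.85,0,0,0,0,0,0],[0.85,0,0,0,0,0,0],[0.85,0,0,-1,0,0,0],[0.85,0,0,-3,0,0,0]]]'

```text
time: 16.25
ee_pos: [0.6214, 0.2427, 0.0716]
tcp_rot: [-0.008, 1.0, -0.001, -0.003]
ft_force: [-0.5, 0.3, -1.0]
opening: 0.0724
```

Call:
arm_command --increments '[[[0.85,0,0,-3,0,0,0],[1,0,0,-6,0,0,0],[1,3,0,-8,0,0,0],[1,6.5,0,-8,0,0,-0.06],[1,8,0,-8,0,0,-0.08]]]'

```text
time: 16.67
ee_pos: [0.5423, 0.2426, 0.157]
tcp_rot: [-0.049, 0.999, 0.001, 0.001]
ft_force: [-0.5, -0.3, -1.2]
opening: 0.0852
```

Call:
arm_command --increments '[[[1,0,0,0,0,0,0],[1,0,0,0,0,0,0],[1,0,0,0,0,0,0],[1,0,0,0,0,0,0],[1,0,0,0,0,0,0]]]'

```text
time: 17.08
ee_pos: [0.545, 0.2422, 0.1544]
tcp_rot: [-0.047, 0.999, 0.0, 0.0]
ft_force: [-0.3, -0.4, -0.3]
opening: 0.0856
```

```bash
cat > look.py <<'E'
from plan import *; from m import *
import sys
c=cam('top')
if len(sys.argv)>1: save(sys.argv[1],c['pixels'])
for o in lids(c):
    if o[0][1]>-.5:
        (w,h),a=o[2],o[3]; a=a if w>h else a-90
        print('lid',o[0].round(4),'z',o[1].round(3),'size',round(w),round(h),'yaw',round(a,1))
E
python3 look.py; python3 -c "
from plan import *
plan((.4541,.2455,.10,98.85),(.4541,.2455,.036,98.85))"; python3 ft.py
```

```text
lid [0.6509 0.2452] z 0.061 size 99 59 yaw 1.7
lid [0.4553 0.0158] z 0.05 size 58 99 yaw -11.9
lid [0.4526 0.2459] z 0.05 size 97 58 yaw 8.5
lid [0.433  0.1295] z 0.05 size 99 58 yaw 5.6
now [0.5447 0.2421 0.1542] alpha 95.4 t 17.1 open 0.0856 F [-0.31 -0.95  0.29] M [ 0.047  0.022 -0.018]
(0.4541, 0.2455, 0.1, 98.85) 1/1 [8.992, 1.193, 5.414, -0.0, 0.0, -0.06]
(0.4541, 0.2455, 0.036, 98.85) 1/1 [0.0, 0.0, 6.4, 0.0, 0.0, 0.0]
t 17.4833 open 0.08539760485194738 F [-0.579 -0.182  0.109] [0.56 0.43 0.23] M [ 0.0042 -0.0027  0.0157] [0.024 0.025 0.024]
M tool [-0.0039 -0.0031 -0.0157] tilt 0.0 [0.5438 0.2422 0.1542]
```

```bash
python3 -c "
from plan import *
plan((.650,.245,.11,91.7),(.650,.245,.045,91.7),(.650,.245,.075,91.7),(.623,.243,.075,90.9),(.623,.243,.048,90.9))"
```

```text
now [0.5438 0.2422 0.1542] alpha 95.5 t 17.5 open 0.0854 F [ 0.17 -0.45  0.42] M [-0.018 -0.038 -0.022]
(0.65, 0.245, 0.11, 91.7) 1/1 [-10.597, -0.733, 4.414, -0.0, -0.0, 0.066]
(0.65, 0.245, 0.045, 91.7) 1/1 [0.0, 0.0, 6.5, 0.0, 0.0, 0.0]
(0.65, 0.245, 0.075, 91.7) 1/1 [0.0, 0.0, -3.0, 0.0, 0.0, 0.0]
(0.623, 0.243, 0.075, 90.9) 1/1 [2.705, -0.12, 0.0, 0.0, 0.0, 0.014]
(0.623, 0.243, 0.048, 90.9) 1/1 [0.0, 0.0, 2.7, 0.0, 0.0, 0.0]
```

Call:
arm_command --increments '[[[1,-3,-0.2,1,0,0,0.02],[1,-6,-0.4,2,0,0,0.04],[1,-9,-0.6,3,0,0,0.066],[1,-10.6,-0.7,4.4,0,0,0.066],[1,-10.6,-0.7,4.4,0,0,0.066]]]'

```text
time: 17.9
ee_pos: [0.6515, 0.2444, 0.1072]
tcp_rot: [-0.014, 1.0, -0.0, -0.001]
ft_force: [-1.1, -0.1, -1.1]
opening: 0.0856
```

Call:
arm_command --increments '[[[0.87,0,0,1.5,0,0,0],[0.87,0,0,3.5,0,0,0],[0.87,0,0,5.5,0,0,0],[0.87,0,0,6.5,0,0,0],[0.5,0,0,6.5,0,0,0]]]'

```text
time: 18.32
ee_pos: [0.646, 0.2447, 0.0415]
tcp_rot: [-0.015, 1.0, -0.001, -0.004]
ft_force: [-1.0, 0.4, -0.5]
opening: 0.0644
```

Call:
arm_command --increments '[[[0.4,0,0,0,0,0,0],[0.4,0,0,0,0,0,0],[0.4,0,0,0,0,0,0],[0.4,0,0,-0.5,0,0,0],[0.4,0,0,-2,0,0,0]]]'

```text
time: 18.73
ee_pos: [0.648, 0.2448, 0.0638]
tcp_rot: [-0.015, 1.0, -0.001, -0.002]
ft_force: [-0.8, -0.1, -3.3]
opening: 0.0567
```

Call:
arm_command --increments '[[[0.4,0,0,-1,0,0,0],[0.4,1,0,-1,0,0,0.005],[0.4,2,-0.1,-1,0,0,0.014],[0.4,2.7,-0.1,-1,0,0,0.014],[0.4,2.7,-0.1,-0.5,0,0,0.014]]]'

```text
time: 19.15
ee_pos: [0.6231, 0.244, 0.0726]
tcp_rot: [-0.008, 1.0, 0.0, 0.001]
ft_force: [-0.9, 0.6, -1.7]
opening: 0.0571
```

Call:
arm_command --increments '[[[0.4,0,0,1,0,0,0],[0.4,0,0,1.8,0,0,0],[0.4,0,0,2.2,0,0,0],[0.4,0,0,2.5,0,0,0],[0.4,0,0,2.5,0,0,0]]]'

```text
time: 19.57
ee_pos: [0.6226, 0.2433, 0.0439]
tcp_rot: [-0.008, 1.0, -0.0, -0.001]
ft_force: [-0.7, -0.1, -1.9]
opening: 0.0573
```

```bash
python3 -c "
from plan import *
plan((.623,.243,.045,90.9))"
```

```text
now [0.6226 0.2433 0.0439] alpha 90.9 t 19.6 open 0.0573 F [-0.69 -0.14 -1.91] M [-0.04   0.053 -0.01 ]
(0.623, 0.243, 0.045, 90.9) 1/1 [-0.043, -0.031, -0.107, -0.001, -0.002, -0.001]
```

Lower to contact, release, then over box B.

Call:
arm_command --increments '[[[0.4,0,0,0.2,0,0,0],[0.4,0,0,0.4,0,0,0],[0.4,0,0,0.5,0,0,0],[0.4,0,0,0.6,0,0,0],[0.4,0,0,0.6,0,0,0]]]'

```text
time: 19.98
ee_pos: [0.6238, 0.2437, 0.043]
tcp_rot: [-0.008, 1.0, -0.0, -0.0]
ft_force: [-4.6, -2.9, 12.8]
opening: 0.0571
```

Call:
arm_command --increments '[[[0.85,0,0,0,0,0,0],[0.85,0,0,0,0,0,0],[0.85,0,0,0,0,0,0],[0.85,0,0,-1,0,0,0],[0.85,0,0,-3,0,0,0]]]'

```text
time: 20.4
ee_pos: [0.6202, 0.2428, 0.0663]
tcp_rot: [-0.008, 1.0, -0.001, -0.003]
ft_force: [0.3, -0.4, -0.7]
opening: 0.0729
```

Call:
arm_command --increments '[[[0.85,0,0,-3,0,0,0],[1,0,0,-6,0,0,0],[1,3,0,-8,0,0,0],[1,6.5,0,-8,0,0,-0.06],[1,8,0,-8,0,0,-0.08]]]'

```text
time: 20.82
ee_pos: [0.5412, 0.2427, 0.1516]
tcp_rot: [-0.049, 0.999, 0.0, 0.001]
ft_force: [0.3, 0.3, -1.1]
opening: 0.0854
```

Call:
arm_command --increments '[[[1,0,0,0,0,0,0],[1,0,0,0,0,0,0],[1,0,0,0,0,0,0],[1,0,0,0,0,0,0],[1,0,0,0,0,0,0]]]'

```text
time: 21.23
ee_pos: [0.5441, 0.2423, 0.1493]
tcp_rot: [-0.047, 0.999, 0.0, 0.0]
ft_force: [0.2, 1.2, 0.8]
opening: 0.0858
```

```bash
python3 look.py; python3 -c "
from plan import *
plan((.454,.2457,.10,98.8),(.454,.2457,.036,98.8))"
```

```text
lid [0.6345 0.2458] z 0.054 size 59 100 yaw -0.4
lid [0.4554 0.0161] z 0.05 size 59 100 yaw -12.4
lid [0.4515 0.2458] z 0.05 size 95 59 yaw 10.1
lid [0.4331 0.1293] z 0.05 size 99 58 yaw 5.7
now [0.544  0.2422 0.1492] alpha 95.4 t 21.3 open 0.0854 F [-0.39 -0.51  0.24] M [0.023 0.009 0.039]
(0.454, 0.2457, 0.1, 98.8) 1/1 [8.925, 1.193, 4.913, -0.0, 0.0, -0.059]
(0.454, 0.2457, 0.036, 98.8) 1/1 [0.0, 0.0, 6.4, 0.0, 0.0, 0.0]
```

Call:
arm_command --increments '[[[1,2,0.3,1,0,0,-0.02],[1,5,0.6,2,0,0,-0.04],[1,8,1,4,0,0,-0.06],[1,8.9,1.2,4.9,0,0,-0.06],[1,8.9,1.2,4.9,0,0,-0.06]]]'

```text
time: 21.7
ee_pos: [0.4487, 0.2448, 0.0968]
tcp_rot: [-0.078, 0.997, -0.001, -0.004]
ft_force: [-0.7, -0.6, 0.1]
opening: 0.0854
```

Call:
arm_command --increments '[[[1,0,0,1.5,0,0,0],[1,0,0,3.5,0,0,0],[1,0,0,5.5,0,0,0],[1,0,0,6.4,0,0,0],[0.5,0,0,6.4,0,0,0]]]'

```text
time: 22.12
ee_pos: [0.4534, 0.2453, 0.0348]
tcp_rot: [-0.077, 0.997, -0.0, -0.001]
ft_force: [-0.8, -0.8, -1.0]
opening: 0.0753
```

Call:
arm_command --increments '[[[0.4,0,0,0,0,0,0],[0.4,0,0,0,0,0,0],[0.4,0,0,0,0,0,0],[0.4,0,0,0,0,0,0],[0.4,0,0,-1.5,0,0,0]]]'

```text
time: 22.53
ee_pos: [0.4513, 0.245, 0.0496]
tcp_rot: [-0.077, 0.997, -0.001, -0.002]
ft_force: [-1.9, -0.8, -2.1]
opening: 0.0571
```

Call:
arm_command --increments '[[[0.4,0,0,-2,0,0,0],[0.4,0,0,-4,0,0,0],[0.4,0,0,-6,0,0.1,0],[0.4,0,0,-7,0,0.2,0],[0.4,0,0,-7.5,0,0.3,0]]]'

```text
time: 22.95
ee_pos: [0.4547, 0.2466, 0.1297]
tcp_rot: [-0.077, 0.986, -0.011, -0.148]
ft_force: [0.2, -0.0, -1.9]
opening: 0.0568
```

Call:
arm_command --increments '[[[0.4,0,0,0,0,0.1,0],[0.4,0,0,0,0,0.1,0],[0.4,0,0,0,0,0.1,0],[0.4,0,0,0,0,0.1,0],[0.4,0,0,0,0,0.1,0]]]'

```text
time: 23.37
ee_pos: [0.4522, 0.2457, 0.1262]
tcp_rot: [-0.076, 0.977, -0.015, -0.198]
ft_force: [-0.2, -0.5, -2.0]
opening: 0.0571
```

```bash
python3 ft.py
```

```text
t 23.7167 open 0.05691134095814833 F [ 0.175 -0.095 -1.838] [0.46 0.49 0.38] M [ 0.0599 -0.3164 -0.0146] [0.03  0.045 0.024]
M tool [-0.015  -0.3218  0.0095] tilt 22.9 [0.4531 0.2459 0.1266]
```

Call:
arm_command --increments '[[[0.4,0,0,0,0,-0.1,0],[0.4,0,0,0,0,-0.2,0],[0.4,0,0,0,0,-0.3,0],[0.4,0,0,0,0,-0.4,0],[0.4,0,0,0,0,-0.4,0]]]'

```text
time: 24.13
ee_pos: [0.449, 0.245, 0.1254]
tcp_rot: [-0.078, 0.997, -0.0, -0.001]
ft_force: [-1.1, -0.0, -3.4]
opening: 0.057
```

Call:
arm_command --increments '[[[0.4,0,0,0,0,-0.1,0],[0.4,0,0,0,0,-0.2,0],[0.4,0,0,0,0,-0.3,0],[0.4,0,0,0,0,-0.4,0],[0.4,0,0,0,0,-0.4,0]]]'

```text
time: 24.55
ee_pos: [0.4485, 0.2442, 0.1229]
tcp_rot: [-0.076, 0.978, 0.014, 0.194]
ft_force: [-1.5, 0.1, -2.9]
opening: 0.0572
```

Call:
arm_command --increments '[[[0.4,0,0,0,0,0,0],[0.4,0,0,0,0,0,0],[0.4,0,0,0,0,0,0],[0.4,0,0,0,0,0,0],[0.4,0,0,0,0,0,0]]]'

```text
time: 24.97
ee_pos: [0.4546, 0.2461, 0.127]
tcp_rot: [-0.076, 0.977, 0.015, 0.198]
ft_force: [-0.0, -0.3, -2.2]
opening: 0.0567
```

```bash
python3 ft.py
```

```text
t 25.3167 open 0.057312505908699934 F [ 0.173 -0.289 -2.231] [0.2  0.47 0.44] M [-0.0409  0.2928 -0.0168] [0.021 0.026 0.026]
M tool [0.002  0.2956 0.0174] tilt -22.9 [0.4532 0.2458 0.1263]
```

Call:
arm_command --increments '[[[0.4,0,0,0,0,0.1,0],[0.4,0,0,0,0,0.2,0],[0.4,0,0,0,0,0.3,0],[0.4,0,0,0,0,0.4,0],[0.4,0,0,0,0,0.4,0]]]'

```text
time: 25.73
ee_pos: [0.4573, 0.2465, 0.1275]
tcp_rot: [-0.077, 0.997, 0.0, 0.001]
ft_force: [1.2, 1.0, -2.0]
opening: 0.0571
```

```bash
python3 ft.py; python3 look.py t2
```

```text
t 26.0833 open 0.05721388942622417 F [ 0.009 -0.127 -2.328] [0.52 0.55 0.34] M [-0.0228 -0.007   0.0097] [0.017 0.029 0.033]
M tool [ 0.0236 -0.0034 -0.0097] tilt 0.0 [0.4519 0.2456 0.1259]
lid [0.6344 0.2448] z 0.054 size 101 58 yaw 2.2
lid [0.4554 0.0161] z 0.05 size 59 100 yaw -12.7
lid [0.4338 0.1288] z 0.05 size 99 58 yaw 5.9
```

```bash
python3 -c "
from plan import *
plan((.625,.128,.12,90.9),(.625,.128,.044,90.9))"
```

```text
now [0.4522 0.2457 0.1261] alpha 98.9 t 26.1 open 0.0572 F [-0.   -0.07 -2.91] M [ 0.042 -0.011  0.009]
(0.625, 0.128, 0.12, 90.9) 1/2 [-7.623, -7.156, 0.306, -0.0, 0.0, 0.07]
(0.625, 0.128, 0.12, 90.9) 2/2 [-8.105, -6.604, 0.305, -0.0, 0.0, 0.07]
(0.625, 0.128, 0.044, 90.9) 1/1 [0.0, 0.0, 7.6, 0.0, 0.0, 0.0]
```

Call:
arm_command --increments '[[[0.4,-1,-1,0,0,0,0.01],[0.4,-2.5,-2.4,0,0,0,0.02],[0.4,-4,-3.8,0.2,0,0,0.04],[0.4,-5.8,-5.5,0.3,0,0,0.05],[0.4,-7.6,-7.2,0.3,0,0,0.07]]]'

```text
time: 26.55
ee_pos: [0.5403, 0.1854, 0.1231]
tcp_rot: [-0.042, 0.999, -0.0, 0.0]
ft_force: [0.4, 0.1, -1.4]
opening: 0.0568
```

Call:
arm_command --increments '[[[0.4,-2,-1.6,0,0,0,0.02],[0.4,-4,-3.3,0,0,0,0.04],[0.4,-6,-5,0.2,0,0,0.06],[0.4,-7.5,-6,0.3,0,0,0.07],[0.4,-8.1,-6.6,0.3,0,0,0.07]]]'

```text
time: 26.97
ee_pos: [0.6284, 0.1254, 0.1205]
tcp_rot: [-0.006, 1.0, -0.0, 0.001]
ft_force: [0.1, 0.1, -2.0]
opening: 0.0571
```

Call:
arm_command --increments '[[[0.4,0,0,1,0,0,0],[0.4,0,0,3,0,0,0],[0.4,0,0,5,0,0,0],[0.4,0,0,6.5,0,0,0],[0.4,0,0,7.3,0,0,0]]]'

```text
time: 27.38
ee_pos: [0.6224, 0.1279, 0.0438]
tcp_rot: [-0.008, 1.0, -0.0, -0.003]
ft_force: [-0.6, -0.1, -2.2]
opening: 0.0569
```

Call:
arm_command --increments '[[[0.4,0,0,0.2,0,0,0],[0.4,0,0,0.4,0,0,0],[0.4,0,0,0.5,0,0,0],[0.4,0,0,0.7,0,0,0],[0.4,0,0,0.7,0,0,0]]]'

```text
time: 27.8
ee_pos: [0.6271, 0.1278, 0.0417]
tcp_rot: [-0.008, 1.0, 0.0, 0.001]
ft_force: [0.3, 0.6, -1.5]
opening: 0.0571
```

```bash
python3 -c "
from plan import *
plan((.625,.128,.044,90.9))"
```

```text
now [0.6271 0.1278 0.0417] alpha 90.9 t 27.8 open 0.0571 F [ 0.34  0.6  -1.54] M [0.015 0.015 0.045]
(0.625, 0.128, 0.044, 90.9) 1/1 [0.205, 0.027, -0.234, 0.0, 0.003, -0.0]
```

Call:
arm_command --increments '[[[0.4,0,0,0.1,0,0,0],[0.4,0,0,0.2,0,0,0],[0.4,0,0,0.3,0,0,0],[0.4,0,0,0.3,0,0,0],[0.4,0,0,0.3,0,0,0]]]'

```text
time: 28.22
ee_pos: [0.6271, 0.1277, 0.0416]
tcp_rot: [-0.008, 1.0, 0.0, 0.001]
ft_force: [-6.9, -0.6, 14.3]
opening: 0.0568
```

Call:
arm_command --increments '[[[0.85,0,0,0,0,0,0],[0.85,0,0,0,0,0,0],[0.85,0,0,0,0,0,0],[0.85,0,0,-1,0,0,0],[0.85,0,0,-3,0,0,0]]]'

```text
time: 28.63
ee_pos: [0.6229, 0.1272, 0.0645]
tcp_rot: [-0.008, 1.0, -0.0, -0.004]
ft_force: [-1.0, -1.0, 0.2]
opening: 0.0724
```

Call:
arm_command --increments '[[[0.85,0,0,-3,0,0,0],[1,0,0,-6,0,0,0],[1,3,0,-8,0,0,0],[1,6.5,0,-8,0,0,-0.06],[1,8,0,-8,0,0,-0.08]]]'

```text
time: 29.05
ee_pos: [0.5439, 0.1265, 0.1493]
tcp_rot: [-0.049, 0.999, 0.0, 0.0]
ft_force: [-1.0, -0.1, -1.0]
opening: 0.0855
```

Call:
arm_command --increments '[[[1,0,0,0,0,0,0],[1,0,0,0,0,0,0],[1,0,0,0,0,0,0],[1,0,0,0,0,0,0],[1,0,0,0,0,0,0]]]'

```text
time: 29.47
ee_pos: [0.547, 0.1263, 0.1474]
tcp_rot: [-0.047, 0.999, 0.0, 0.0]
ft_force: [1.0, 0.0, -0.2]
opening: 0.0854
```

```bash
python3 look.py; python3 -c "
from plan import *
plan((.4335,.129,.10,95.5),(.4335,.129,.036,95.5))"
```

```text
lid [0.6604 0.2464] z 0.054 size 50 58 yaw -87.8
lid [0.6284 0.1294] z 0.054 size 96 58 yaw 0.8
lid [0.4551 0.016 ] z 0.05 size 58 100 yaw -12.3
lid [0.4339 0.1208] z 0.051 size 100 46 yaw 0.3
now [0.5467 0.1263 0.1472] alpha 95.4 t 29.5 open 0.0851 F [ 0.02 -0.29 -0.04] M [ 0.03  -0.025  0.021]
(0.4335, 0.129, 0.1, 95.5) 1/1 [11.249, 1.345, 4.718, -0.0, 0.0, -0.001]
(0.4335, 0.129, 0.036, 95.5) 1/1 [0.0, 0.0, 6.4, 0.0, 0.0, 0.0]
```

Call:
arm_command --increments '[[[1,3,0.3,1,0,0,0],[1,6,0.6,2,0,0,0],[1,9,1,4,0,0,0],[1,11.2,1.3,4.7,0,0,0],[1,11.2,1.3,4.7,0,0,0]]]'

```text
time: 29.93
ee_pos: [0.4257, 0.1282, 0.0962]
tcp_rot: [-0.048, 0.999, -0.0, -0.006]
ft_force: [-1.0, 0.5, -0.5]
opening: 0.0851
```

Call:
arm_command --increments '[[[1,0,0,1.5,0,0,0],[1,0,0,3.5,0,0,0],[1,0,0,5.5,0,0,0],[1,0,0,6.4,0,0,0],[0.5,0,0,6.4,0,0,0]]]'

```text
time: 30.35
ee_pos: [0.4321, 0.1283, 0.0345]
tcp_rot: [-0.047, 0.999, -0.0, -0.002]
ft_force: [0.1, -0.5, -0.5]
opening: 0.0753
```

Call:
arm_command --increments '[[[0.4,0,0,0,0,0,0],[0.4,0,0,0,0,0,0],[0.4,0,0,0,0,0,0],[0.4,0,0,0,0,0,0],[0.4,0,0,-1.5,0,0,0]]]'

```text
time: 30.77
ee_pos: [0.4307, 0.1283, 0.0496]
tcp_rot: [-0.048, 0.999, -0.0, -0.003]
ft_force: [-2.0, 0.0, -4.2]
opening: 0.0566
```

Call:
arm_command --increments '[[[0.4,0,0,-2,0,0,0],[0.4,0,0,-4,0,0,0],[0.4,0,0,-6,0,0.1,0],[0.4,0,0,-7,0,0.2,0],[0.4,0,0,-7.5,0,0.3,0]]]'

```text
time: 31.18
ee_pos: [0.4344, 0.129, 0.1291]
tcp_rot: [-0.047, 0.988, -0.007, -0.149]
ft_force: [0.0, 0.3, -5.2]
opening: 0.0572
```

Call:
arm_command --increments '[[[0.4,0,0,0,0,0.1,0],[0.4,0,0,0,0,0.1,0],[0.4,0,0,0,0,0.1,0],[0.4,0,0,0,0,0.1,0],[0.4,0,0,0,0,0.1,0]]]'

```text
time: 31.6
ee_pos: [0.4319, 0.1286, 0.1261]
tcp_rot: [-0.047, 0.979, -0.009, -0.198]
ft_force: [0.5, 0.1, -4.1]
opening: 0.0571
```

```bash
python3 ft.py
```

```text
t 31.95 open 0.057007865996825634 F [-0.133  0.213 -4.152] [0.65 0.52 0.38] M [ 0.0506 -0.4229 -0.0007] [0.043 0.132 0.028]
M tool [-0.0096 -0.4258 -0.0033] tilt 22.9 [0.433  0.1287 0.1266]
```

Call:
arm_command --increments '[[[0.4,0,0,0,0,-0.1,0],[0.4,0,0,0,0,-0.2,0],[0.4,0,0,0,0,-0.3,0],[0.4,0,0,0,0,-0.4,0],[0.4,0,0,0,0,-0.4,0]]]'

```text
time: 32.37
ee_pos: [0.4284, 0.1284, 0.1251]
tcp_rot: [-0.048, 0.999, -0.0, -0.002]
ft_force: [-1.3, 0.6, -5.0]
opening: 0.0573
```

Call:
arm_command --increments '[[[0.4,0,0,0,0,-0.1,0],[0.4,0,0,0,0,-0.2,0],[0.4,0,0,0,0,-0.3,0],[0.4,0,0,0,0,-0.4,0],[0.4,0,0,0,0,-0.4,0]]]'

```text
time: 32.78
ee_pos: [0.4271, 0.128, 0.1222]
tcp_rot: [-0.047, 0.98, 0.009, 0.193]
ft_force: [-3.1, -0.3, -6.3]
opening: 0.0571
```

Call:
arm_command --increments '[[[0.4,0,0,0,0,0,0],[0.4,0,0,0,0,0,0],[0.4,0,0,0,0,0,0],[0.4,0,0,0,0,0,0],[0.4,0,0,0,0,0,0]]]'

```text
time: 33.2
ee_pos: [0.4344, 0.1287, 0.1271]
tcp_rot: [-0.047, 0.979, 0.009, 0.199]
ft_force: [-0.2, 0.5, -3.9]
opening: 0.0572
```

```bash
python3 ft.py
```

```text
t 33.55 open 0.0572510628458685 F [ 0.117  0.211 -4.223] [0.49 0.45 0.5 ] M [-0.0512  0.4242  0.0146] [0.038 0.091 0.026]
M tool [ 0.0041  0.4271 -0.0176] tilt -22.9 [0.433  0.1286 0.1262]
```

Call:
arm_command --increments '[[[0.4,0,0,0,0,0.1,0],[0.4,0,0,0,0,0.2,0],[0.4,0,0,0,0,0.3,0],[0.4,0,0,0,0,0.4,0],[0.4,0,0,0,0,0.4,0]]]'

```text
time: 33.97
ee_pos: [0.4374, 0.1289, 0.1274]
tcp_rot: [-0.047, 0.999, 0.0, 0.002]
ft_force: [1.5, -0.7, -3.1]
opening: 0.0568
```

```bash
python3 ft.py; python3 look.py t3
```

```text
t 34.3167 open 0.0572080908162702 F [ 0.087 -0.191 -4.006] [0.74 0.52 0.58] M [-0.0167 -0.0158 -0.0032] [0.023 0.046 0.024]
M tool [ 0.0181 -0.0141  0.0032] tilt -0.0 [0.4318 0.1286 0.126 ]
lid [0.6345 0.2446] z 0.054 size 101 58 yaw 2.8
lid [0.6261 0.129 ] z 0.054 size 100 58 yaw 1.3
lid [0.4552 0.0157] z 0.05 size 58 100 yaw -12.0
```

```bash
cat > ser.py <<'E'
from plan import *
for i in range(12):
    if i: cams.read_camera('wrist')
    s=ctrl.sense();T=R.from_quat(s['tcp_rot']).as_matrix();print(round(s['time'],2),'My %.3f'%(s['moment']@T)[1],'Fx %.2f'%(s['ft_force']@T)[0],'tilt %.1f'%np.degrees(np.arcsin(T[2,0])))
E
echo
```

Call:
arm_command --increments '[[[0.4,0,0,0,0,0.12,0],[0.4,0,0,0,0,0.24,0],[0.4,0,0,0,0,0.3,0],[0.4,0,0,0,0,0.2,0],[0.4,0,0,0,0,0.1,0]]]'

```text
time: 34.78
ee_pos: [0.4346, 0.1286, 0.1246]
tcp_rot: [-0.047, 0.998, -0.002, -0.049]
ft_force: [-0.1, -0.1, -3.7]
opening: 0.0572
```

Call:
arm_command --increments '[[[0.4,0,0,0,0,-0.1,0],[0.4,0,0,0,0,-0.22,0],[0.4,0,0,0,0,-0.34,0],[0.4,0,0,0,0,-0.4,0],[0.4,0,0,0,0,-0.4,0]]]'

```text
time: 35.2
ee_pos: [0.4285, 0.1283, 0.1242]
tcp_rot: [-0.047, 0.988, 0.007, 0.148]
ft_force: [-0.3, -0.4, -4.6]
opening: 0.057
```

```bash
python3 ser.py
```

```text
35.2 My 0.390 Fx 1.70 tilt -17.0
35.25 My 0.335 Fx 0.97 tilt -17.0
35.3 My 0.332 Fx 0.33 tilt -17.1
35.35 My 0.452 Fx 1.67 tilt -17.2
35.4 My 0.276 Fx 0.04 tilt -17.2
35.45 My 0.276 Fx -0.13 tilt -17.2
35.5 My 0.201 Fx 0.91 tilt -17.2
35.55 My 0.109 Fx 1.65 tilt -17.2
35.6 My 0.141 Fx 1.78 tilt -17.2
35.65 My 0.231 Fx 1.43 tilt -17.2
35.7 My 0.404 Fx 1.10 tilt -17.2
35.75 My 0.454 Fx 0.80 tilt -17.2
```

Call:
arm_command --increments '[[[0.4,0,0,0,0,0.1,0],[0.4,0,0,0,0,0.2,0],[0.4,0,0,0,0,0.3,0],[0.4,0,0,0,0,0.3,0],[0.4,0,0,0,0,0.3,0]]]'

```text
time: 36.17
ee_pos: [0.4346, 0.1287, 0.1263]
tcp_rot: [-0.047, 0.999, 0.0, 0.001]
ft_force: [-1.5, -1.6, -4.3]
opening: 0.0569
```

```bash
python3 ser.py | tail -3; python3 -c "
from plan import *
plan((.437,-.281,.15,-3.1),(.437,-.281,.09,-3.1))"
```

```text
36.62 My 0.021 Fx 0.11 tilt -0.0
36.67 My -0.011 Fx -0.47 tilt -0.0
36.72 My -0.018 Fx -0.33 tilt -0.0
now [0.433  0.1287 0.1264] alpha 95.5 t 36.7 open 0.0566 F [ 0.35 -0.15 -3.47] M [-0.017 -0.019  0.054]
(0.437, -0.281, 0.15, -3.1) 1/3 [1.164, -13.606, -0.786, 0.0, 0.0, 0.573]
(0.437, -0.281, 0.15, -3.1) 2/3 [-6.403, -12.062, -0.785, 0.0, 0.0, 0.573]
(0.437, -0.281, 0.15, -3.1) 3/3 [-11.922, -6.659, -0.784, 0.0, 0.0, 0.573]
(0.437, -0.281, 0.09, -3.1) 1/1 [0.0, 0.0, 6.0, 0.0, 0.0, 0.0]
```

Call:
arm_command --increments '[[[0.4,0.2,-2.5,-0.4,0,0,0.11],[0.4,0.4,-5.2,-0.8,0,0,0.22],[0.4,0.7,-8,-0.8,0,0,0.34],[0.4,0.9,-10.8,-0.8,0,0,0.457],[0.4,1.2,-13.6,-0.8,0,0,0.573]]]'

```text
time: 37.13
ee_pos: [0.4342, -0.0091, 0.1347]
tcp_rot: [0.239, 0.971, 0.0, 0.001]
ft_force: [0.5, 0.1, -3.5]
opening: 0.0568
```

Call:
arm_command --increments '[[[0.4,-1.3,-2.4,-0.4,0,0,0.115],[0.4,-2.6,-4.8,-0.8,0,0,0.23],[0.4,-3.8,-7.2,-0.8,0,0,0.345],[0.4,-5.1,-9.6,-0.8,0,0,0.46],[0.4,-6.4,-12.1,-0.8,0,0,0.573]]]'

```text
time: 37.55
ee_pos: [0.4352, -0.1461, 0.1426]
tcp_rot: [0.504, 0.864, 0.0, 0.0]
ft_force: [0.2, -0.4, -5.0]
opening: 0.0568
```

Call:
arm_command --increments '[[[0.4,-2.6,-1.6,-0.4,0,0,0.115],[0.4,-5.2,-3.2,-0.8,0,0,0.23],[0.4,-7.8,-4.8,-0.8,0,0,0.345],[0.4,-10.2,-6,-0.8,0,0,0.46],[0.4,-11.9,-6.7,-0.8,0,0,0.573]]]'

```text
time: 37.97
ee_pos: [0.4361, -0.2842, 0.1507]
tcp_rot: [0.728, 0.685, -0.0, 0.001]
ft_force: [-0.2, 0.3, -4.1]
opening: 0.0571
```

Call:
arm_command --increments '[[[0.4,0,0,0,0,0,0],[0.4,0,0,0,0,0,0],[0.4,0,0,0,0,0,0],[0.4,0,0,0,0,0,0],[0.4,0,0,0,0,0,0]]]'

```text
time: 38.38
ee_pos: [0.436, -0.2801, 0.15]
tcp_rot: [0.725, 0.689, 0.0, -0.001]
ft_force: [0.3, 0.5, -3.7]
opening: 0.057
```

```bash
python3 look.py t4; python3 -c "
from plan import *
plan((.437,-.281,.09,-3.1))
c=cam('scene');save('s4',c['pixels'])
P=pts(c)
from m import lids
print([ (o[0].round(3),o[1].round(3),o[2],o[3]) for o in lids(c,P)])"
```

```text
lid [0.6344 0.245 ] z 0.054 size 101 57 yaw 2.4
lid [0.6266 0.1291] z 0.054 size 99 57 yaw 2.6
lid [0.4553 0.0159] z 0.05 size 58 100 yaw -12.6
now [ 0.4361 -0.2802  0.1501] alpha -2.9 t 38.4 open 0.0568 F [ 0.12  0.15 -3.8 ] M [0.046 0.015 0.008]
(0.437, -0.281, 0.09, -3.1) 1/1 [-0.078, 0.095, 6.008, -0.0, -0.001, 0.003]
[(array([0.638, 0.242]), np.float64(0.053), (101.39615631103516, 62.28514099121094), 2.9482336044311523), (array([0.458, 0.011]), np.float64(0.049), (59.94508361816406, 105.29528045654297), 76.35211944580078), (array([0.629, 0.125]), np.float64(0.053), (105.2104263305664, 62.66079330444336), 0.1968102902173996), (array([ 0.278, -0.723]), np.float64(0.109), (287.183837890625, 102.34632873535156), 1.6450008153915405)]
```

View pics/s4.png

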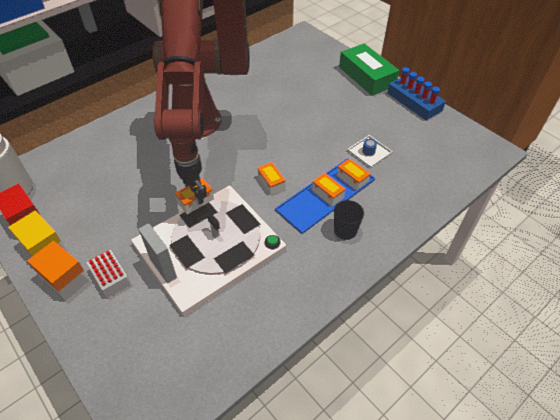

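Call:
arm_command --increments '[[[0.4,-0.1,0.1,1,0,0,0],[0.4,-0.1,0.1,2.5,0,0,0],[0.4,-0.1,0.1,4,0,0,0.003],[0.4,-0.1,0.1,5,0,0,0.003],[0.4,-0.1,0.1,5.6,0,0,0.003]]]'

```text
time: 38.9
ee_pos: [0.4361, -0.2812, 0.0921]
tcp_rot: [0.726, 0.687, -0.0, -0.002]
ft_force: [0.0, 0.8, -3.9]
opening: 0.0569
```

Call:
arm_command --increments '[[[0.4,0,0,0.2,0,0,0],[0.4,0,0,0.4,0,0,0],[0.4,0,0,0.5,0,0,0],[0.4,0,0,0.5,0,0,0],[0.4,0,0,0.5,0,0,0]]]'

```text
time: 39.32
ee_pos: [0.4377, -0.2828, 0.09]
tcp_rot: [0.727, 0.687, 0.0, 0.001]
ft_force: [0.1, 0.1, -4.1]
opening: 0.0569
```

```bash
python3 -c "
from plan import *
plan((.437,-.281,.086,-3.1))"
```

```text
now [ 0.4377 -0.2828  0.09  ] alpha -3.2 t 39.3 open 0.0569 F [ 0.12  0.06 -4.07] M [ 0.071  0.065 -0.044]
(0.437, -0.281, 0.086, -3.1) 1/1 [0.176, -0.08, 0.401, 0.001, 0.001, -0.002]
```

Call:
arm_command --increments '[[[0.4,0.1,0,0.1,0,0,0],[0.4,0.1,0,0.2,0,0,0],[0.4,0.1,0,0.3,0,0,0],[0.4,0.1,0,0.4,0,0,0],[0.4,0.1,0,0.4,0,0,0]]]'

```text
time: 39.73
ee_pos: [0.4377, -0.2822, 0.0872]
tcp_rot: [0.726, 0.687, -0.0, 0.001]
ft_force: [-2.5, 1.2, 5.6]
opening: 0.0572
```

Call:
arm_command --increments '[[[0.4,0,0,0.1,0,0,0],[0.4,0,0,0.1,0,0,0],[0.4,0,0,0.1,0,0,0],[0.4,0,0,0.1,0,0,0],[0.4,0,0,0.1,0,0,0]]]'

```text
time: 40.15
ee_pos: [0.4378, -0.2825, 0.0872]
tcp_rot: [0.726, 0.688, -0.001, 0.001]
ft_force: [-5.1, 2.0, 10.9]
opening: 0.057
```

Seated. Release, rise 9 cm, and check.

Call:
arm_command --increments '[[[0.85,0,0,0,0,0,0],[0.85,0,0,0,0,0,0],[0.85,0,0,0,0,0,0],[0.85,0,0,0,0,0,0],[0.85,0,0,-2,0,0,0]]]'

```text
time: 40.57
ee_pos: [0.4346, -0.2791, 0.1006]
tcp_rot: [0.727, 0.687, -0.0, -0.004]
ft_force: [-0.8, -0.5, -0.7]
opening: 0.0724
```

Call:
arm_command --increments '[[[0.85,0,0,-3.5,0,0,0],[0.85,0,0,-7,0,0,0],[0.85,0,0,-10,0,0,0],[1,3.5,0,-11,0,0,0],[1,7,0,-11,0,0,0]]]'

```text
time: 40.98
ee_pos: [0.4439, -0.2137, 0.2192]
tcp_rot: [0.728, 0.686, 0.001, 0.005]
ft_force: [1.3, 1.2, 0.3]
opening: 0.0854
```

Call:
arm_command --increments '[[[1,4,0,0,0,0,0.1],[1,8,0,0,0,0,0.2],[1,12,0,0,0,0,0.3],[1,15,0,0,0,0,0.4],[1,15,0,0,0,0,0.5]]]'

```text
time: 41.4
ee_pos: [0.449, -0.0568, 0.2139]
tcp_rot: [0.874, 0.486, 0.001, -0.001]
ft_force: [-0.9, -0.0, -0.2]
opening: 0.0854
```

```bash
python3 look.py t5; python3 -c "
from plan import *
plan((.5418,-.2865,.2,-93.1),(.5418,-.2865,.122,-93.1))
from h import *
c=cam('top');P=pts(c)
m=(P[...,2]>.122)&(P[...,2]<.14)&(abs(P[...,0]-.54)<.06)&(abs(P[...,1]+.286)<.06)&(c['pixels'].max(2)<90)
q=P[m];print(m.sum(),cv2.minAreaRect((q[:,:2]*1000).astype(np.float32)))"
```

```text
lid [0.6346 0.2447] z 0.054 size 101 58 yaw 2.8
lid [0.6268 0.1288] z 0.054 size 100 57 yaw 1.7
lid [ 0.436 -0.281] z 0.1 size 100 58 yaw 88.4
now [ 0.4493 -0.059   0.214 ] alpha -32.0 t 41.5 open 0.0853 F [-0.17  0.6   0.76] M [ 0.012  0.018 -0.022]
(0.5418, -0.2865, 0.2, -93.1) 1/2 [-7.191, 9.958, 0.691, -0.0, -0.0, 0.533]
(0.5418, -0.2865, 0.2, -93.1) 2/2 [-1.135, 12.23, 0.696, -0.0, -0.0, 0.533]
(0.5418, -0.2865, 0.122, -93.1) 1/1 [0.0, 0.0, 7.8, 0.0, 0.0, 0.0]
126 ((540.0003051757812, -285.302734375), (15.817776679992676, 48.34210205078125), 87.58787536621094)
```

View pics/t5.png

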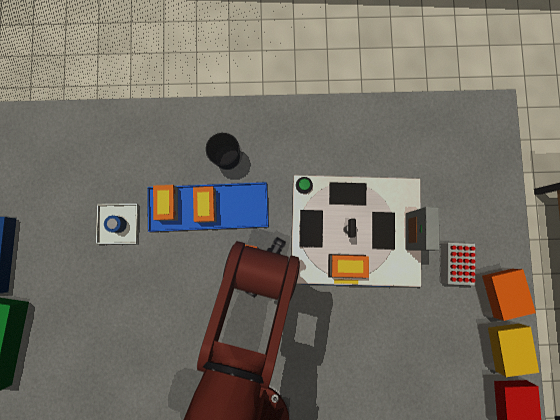

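Call:
arm_command --increments '[[[0.6,-1.4,2,0.2,0,0,0.1],[0.6,-2.8,4,0.4,0,0,0.21],[0.6,-4.2,6,0.6,0,0,0.32],[0.6,-5.7,8,0.7,0,0,0.43],[0.6,-7.2,10,0.7,0,0,0.533]]]'

```text
time: 41.92
ee_pos: [0.4965, -0.1778, 0.2067]
tcp_rot: [0.972, 0.237, -0.0, -0.0]
ft_force: [0.6, 0.3, 0.8]
opening: 0.0512
```

Call:
arm_command --increments '[[[0.6,-0.3,3,0.2,0,0,0.11],[0.6,-0.6,6,0.4,0,0,0.22],[0.6,-0.9,9,0.6,0,0,0.33],[0.6,-1.1,11.5,0.7,0,0,0.44],[0.6,-1.1,12.2,0.7,0,0,0.533]]]'

```text
time: 42.33
ee_pos: [0.5437, -0.294, 0.1998]
tcp_rot: [1.0, -0.029, 0.0, 0.001]
ft_force: [0.3, 0.3, -0.1]
opening: 0.051
```

Call:
arm_command --increments '[[[0.6,0,0,0,0,0,0],[0.6,0,0,0,0,0,0],[0.6,0,0,0,0,0,0],[0.6,0,0,0,0,0,0],[0.6,0,0,0,0,0,0]]]'

```text
time: 42.75
ee_pos: [0.543, -0.2881, 0.2003]
tcp_rot: [1.0, -0.025, -0.0, -0.0]
ft_force: [-0.4, -0.8, -0.5]
opening: 0.0512
```

```bash
python3 -c "
from plan import *
plan((.541,-.286,.122,-93))"
```

```text
now [ 0.543  -0.2881  0.2003] alpha -92.8 t 42.8 open 0.0512 F [-0.44 -0.8  -0.45] M [ 0.029  0.049 -0.014]
(0.541, -0.286, 0.122, -93) 1/1 [-0.207, -0.195, 7.834, -0.0, 0.0, 0.003]
```

Call:
arm_command --increments '[[[0.6,-0.2,-0.2,2,0,0,0],[0.6,-0.2,-0.2,4,0,0,0],[0.6,-0.2,-0.2,6,0,0,0],[0.6,-0.2,-0.2,7.5,0,0,0],[0.6,-0.2,-0.2,7.8,0,0,0]]]'

```text
time: 43.17
ee_pos: [0.5392, -0.2846, 0.1189]
tcp_rot: [1.0, -0.025, -0.003, -0.002]
ft_force: [-1.3, -0.4, -0.9]
opening: 0.0511
```

Call:
arm_command --increments '[[[0.1,0,0,0,0,0,0],[0.1,0,0,0,0,0,0],[0.1,0,0,0,0,0,0],[0.1,0,0,0,0,0,0],[0.1,0,0,0,0,0,0]]]' --squeeze 80

```text
time: 43.58
ee_pos: [0.5419, -0.288, 0.124]
tcp_rot: [1.0, -0.025, 0.001, 0.001]
ft_force: [-3.7, -4.6, 2.9]
opening: 0.0184
```

```bash
python3 -c "
from plan import *
plan((.541,-.286,.122,-93))"
```

```text
now [ 0.5419 -0.288   0.124 ] alpha -92.9 t 43.6 open 0.0184 F [-3.72 -4.59  2.93] M [-0.484  0.347  0.021]
(0.541, -0.286, 0.122, -93) 1/1 [-0.102, -0.198, 0.202, 0.003, -0.002, 0.001]
```

Call:
arm_command --increments '[[[0.1,0,0,0,0,0,-0.03],[0.1,0,0,0,0,0,-0.09],[0.1,0,0,0,0,0,-0.16],[0.1,0,0,0,0,0,-0.23],[0.1,0,0,0,0,0,-0.3]]]'

```text
time: 44.0
ee_pos: [0.5419, -0.2881, 0.124]
tcp_rot: [0.992, 0.125, 0.001, 0.001]
ft_force: [-1.9, -3.1, 2.4]
opening: 0.0185
```

Call:
arm_command --increments '[[[0.1,0,0,0,0,0,-0.08],[0.1,0,0,0,0,0,-0.16],[0.1,0,0,0,0,0,-0.24],[0.1,0,0,0,0,0,-0.32],[0.1,0,0,0,0,0,-0.4]]]'

```text
time: 44.42
ee_pos: [0.542, -0.2882, 0.124]
tcp_rot: [0.947, 0.32, 0.001, 0.001]
ft_force: [-1.0, -2.7, 1.7]
opening: 0.0183
```

```bash
python3 -c "
from plan import *
plan((.541,-.286,.122,-93))"
```

```text
now [ 0.542  -0.2882  0.124 ] alpha -52.7 t 44.4 open 0.0183 F [-0.97 -2.65  1.68] M [-0.525  0.397 -0.343]
(0.541, -0.286, 0.122, -93) 1/2 [0.029, -0.118, 0.101, 0.001, -0.001, 0.352]
(0.541, -0.286, 0.122, -93) 2/2 [-0.013, -0.12, 0.101, 0.001, -0.001, 0.352]
```

Call:
arm_command --increments '[[[0.1,0,0,0,0,0,-0.07],[0.1,0,0,0,0,0,-0.14],[0.1,0,0,0,0,0,-0.21],[0.1,0,0,0,0,0,-0.28],[0.1,0,0,0,0,0,-0.35]]]'

```text
time: 44.83
ee_pos: [0.542, -0.2883, 0.124]
tcp_rot: [0.877, 0.481, -0.0, 0.002]
ft_force: [-1.0, -3.3, 1.5]
opening: 0.0187
```

Call:
arm_command --increments '[[[0.1,0,0,0,0,0,-0.07],[0.1,0,0,0,0,0,-0.14],[0.1,0,0,0,0,0,-0.21],[0.1,0,0,0,0,0,-0.28],[0.1,0,0,0,0,0,-0.34]]]'

```text
time: 45.25
ee_pos: [0.5421, -0.2883, 0.124]
tcp_rot: [0.783, 0.622, -0.0, 0.002]
ft_force: [-0.3, -2.6, 1.9]
opening: 0.0183
```

Call:
arm_command --increments '[[[0.1,0,0,0,0,0,-0.06],[0.1,0,0,0,0,0,-0.11],[0.1,0,0,0,0,0,-0.15],[0.1,0,0,0,0,0,-0.17],[0.1,0,0,0,0,0,-0.17]]]'

```text
time: 45.67
ee_pos: [0.5422, -0.2883, 0.124]
tcp_rot: [0.729, 0.685, -0.0, 0.002]
ft_force: [-2.8, -4.9, 4.2]
opening: 0.0186
```

```bash
python3 -c "
from plan import *
plan((.541,-.286,.122,-3))"
```

```text
now [ 0.5422 -0.2883  0.124 ] alpha -3.5 t 45.7 open 0.0186 F [-2.78 -4.85  4.16] M [-0.801  0.411  0.05 ]
(0.541, -0.286, 0.122, -3) 1/1 [0.224, -0.13, 0.201, 0.002, 0.003, -0.009]
```

Call:
arm_command --increments '[[[0.5,0,0,0,0,0,0],[0.5,0,0,0,0,0,0],[0.5,0,0,0,0,0,0],[0.5,0,0,0,0,0,0],[0.5,0,0,-1,0,0,0]]]'

```text
time: 46.08
ee_pos: [0.5397, -0.285, 0.1298]
tcp_rot: [0.729, 0.685, -0.0, -0.003]
ft_force: [-0.7, 0.4, -0.6]
opening: 0.0425
```

Call:
arm_command --increments '[[[0.5,0,0,-3,0,0,0],[0.5,0,0,-6,0,0,0],[0.5,0,0,-8,0,0,0],[0,3,1,-9,0,0,0],[0,6,3,-9,0,0,0]]]'

```text
time: 46.5
ee_pos: [0.5762, -0.2303, 0.2276]
tcp_rot: [0.73, 0.683, 0.001, 0.003]
ft_force: [1.0, 0.2, 1.0]
opening: 0.0195
```

Call:
arm_command --increments '[[[0,2,3.5,0,0,0,0],[0,4,7,0,0,0,0],[0,6,9,0,0,0,0],[0,6,9.8,0,0,0,0],[0,6,9.8,0,0,0,0]]]'

```text
time: 46.92
ee_pos: [0.6783, -0.1734, 0.2226]
tcp_rot: [0.728, 0.686, 0.0, 0.0]
ft_force: [-0.1, 0.2, 0.3]
opening: 0.0004
```

```bash
python3 - <<'E'
from plan import *; from m import *
plan((.677,-.165,.10,-3),(.677,-.165,.083,-3))
c=cam('scene');save('s6',c['pixels']);P=pts(c)
c2=cam('top');save('t6',c2['pixels'])
for o in lids(c)+lids(c2): print(o[0].round(3),o[1].round(3),np.round(o[2]),round(o[3],1))
hsv=cv2.cvtColor(c['pixels'],cv2.COLOR_RGB2HSV);m=(hsv[...,0]>40)&(hsv[...,0]<85)&(hsv[...,1]>80)&(P[...,2]>.05)&(P[...,0]>.5)
print('green',m.sum(),P[m].mean(0),P[m].min(0),P[m].max(0))
E
```

```text
now [ 0.6783 -0.1734  0.2226] alpha -3.4 t 46.9 open 0.0004 F [-0.06  0.22  0.33] M [-0.078  0.03   0.025]
(0.677, -0.165, 0.1, -3) 1/1 [0.832, -0.189, 12.264, 0.001, 0.0, -0.007]
(0.677, -0.165, 0.083, -3) 1/1 [0.0, 0.0, 1.7, 0.0, 0.0, 0.0]
[0.638 0.242] 0.053 [104.  63.] 1.3
[0.628 0.125] 0.053 [105.  60.] 1.8
[ 0.278 -0.724] 0.109 [287. 104.] 1.6
[ 0.539 -0.394] 0.1 [ 58. 104.] 86.3
[0.634 0.245] 0.054 [102.  57.] 2.8
[0.626 0.129] 0.054 [100.  58.] 2.0
[ 0.535 -0.391] 0.1 [ 59. 100.] 85.4
[0.456 0.02 ] 0.05 [ 52. 100.] 76.3
[ 0.35  -0.718] 0.11 [121.  92.] 10.5
[ 0.199 -0.719] 0.109 [121.  94.] 5.6
green 95 [ 0.75043788 -0.2278839   0.18589675] [ 0.66165671 -0.71302825  0.05024522] [ 1.34073093 -0.15336334  1.27448776]
```

View pics/s6.png

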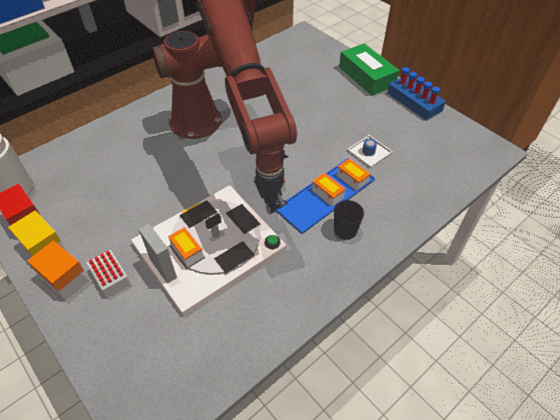

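Call:
arm_command --increments '[[[0,0.8,-0.2,3,0,0,0],[0,0.8,-0.2,6.5,0,0,0],[0,0.8,-0.2,10,0,0,0],[0,0.8,-0.2,12.5,0,0,0],[0,0.8,-0.2,13,0,0,0]]]'

```text
time: 47.43
ee_pos: [0.6691, -0.1666, 0.0857]
tcp_rot: [0.729, 0.684, -0.003, -0.005]
ft_force: [-0.9, 0.7, -1.6]
opening: -0.0002
```

Call:
arm_command --increments '[[[0,0,0,0,0,0,0],[0,0,0,0.4,0,0,0],[0,0,0,0.8,0,0,0],[0,0,0,1.2,0,0,0],[0,0,0,1.4,0,0,0]]]'

```text
time: 47.85
ee_pos: [0.6763, -0.1674, 0.08]
tcp_rot: [0.729, 0.685, 0.001, 0.002]
ft_force: [0.3, -0.4, 1.8]
opening: 0.0001
```

```bash
python3 ft.py
```

```text
t 48.2 open -1.7387159926166095e-05 F [ 0.856 -1.059  2.399] [0.5  0.51 0.44] M [-0.2037 -0.125  -0.    ] [0.065 0.072 0.028]
M tool [-0.1374 -0.1956 -0.0004] tilt -0.1 [ 0.6762 -0.1674  0.0795]
```

Contact begun at z≈0.0795. Press 9 mm more.

Call:
arm_command --increments '[[[0,0,0,0.2,0,0,0],[0,0,0,0.4,0,0,0],[0,0,0,0.6,0,0,0],[0,0,0,0.8,0,0,0],[0,0,0,0.9,0,0,0]]]'

```text
time: 48.62
ee_pos: [0.6764, -0.1674, 0.0738]
tcp_rot: [0.729, 0.685, 0.0, 0.001]
ft_force: [-6.4, 1.2, 23.2]
opening: -0.0002
```

```bash
python3 ft.py
```

```text
t 48.9667 open 0.00023273171598517278 F [-5.088  0.594 18.882] [0.53 0.41 1.64] M [ 0.0442  0.8778 -0.0041] [0.034 0.089 0.028]
M tool [ 0.8789 -0.01    0.0033] tilt -0.1 [ 0.6763 -0.1673  0.0739]
```

Call:
arm_command --increments '[[[0,0,0,-1,0,0,0],[0,0,0,-3,0,0,0],[0,0,0,-6,0,0,0],[0,0,0,-9,0,0,0],[0,0,0,-10,0,0,0]]]'

```text
time: 49.38
ee_pos: [0.6764, -0.1668, 0.173]
tcp_rot: [0.729, 0.685, 0.001, 0.002]
ft_force: [1.3, -0.8, 0.8]
opening: 0.0
```

Call:
arm_command --increments '[[[1,0,0,0,0,0,0],[1,0,0,0,0,0,0],[1,0,0,0,0,0,0],[1,0,0,0,0,0,0],[1,0,0,0,0,0,0]]]'

```text
time: 49.8
ee_pos: [0.6736, -0.1663, 0.1663]
tcp_rot: [0.729, 0.685, -0.001, -0.002]
ft_force: [-0.3, -0.6, -0.0]
opening: 0.0602
```

```bash
python3 look.py; python3 -c "
from plan import *
plan((.455,.016,.12,77.6),(.455,.016,.036,77.6))
c=cam('scene');P=pts(c);hsv=cv2.cvtColor(c['pixels'],cv2.COLOR_RGB2HSV);m=(hsv[...,0]>40)&(hsv[...,0]<85)&(hsv[...,1]>80)&(abs(P[...,0]-.677)<.04)&(abs(P[...,1]+.165)<.04)
print('button',m.sum(),np.median(P[m],0))"
```

```text
lid [0.6347 0.2449] z 0.054 size 101 59 yaw 2.7
lid [0.6265 0.1292] z 0.054 size 100 58 yaw 1.9
lid [ 0.5355 -0.3901] z 0.1 size 60 100 yaw -3.3
lid [0.457  0.0218] z 0.05 size 46 99 yaw -12.9
now [ 0.6739 -0.1664  0.1668] alpha -3.6 t 49.9 open 0.0681 F [ 0.3   0.4  -0.49] M [-0.013  0.029 -0.003]
(0.455, 0.016, 0.12, 77.6) 1/3 [5.614, -7.653, 1.597, -0.001, -0.001, -0.472]
(0.455, 0.016, 0.12, 77.6) 2/3 [8.482, -4.263, 1.583, -0.001, -0.001, -0.472]
(0.455, 0.016, 0.12, 77.6) 3/3 [9.495, 0.06, 1.571, -0.001, -0.001, -0.472]
(0.455, 0.016, 0.036, 77.6) 1/1 [0.0, 0.0, 8.4, 0.0, 0.0, 0.0]
button 88 [ 0.68232915 -0.17079306  0.05850783]
```

Call:
arm_command --increments '[[[1,1,-1.4,0.3,0,0,-0.08],[1,2,-2.9,0.6,0,0,-0.17],[1,3.2,-4.4,0.9,0,0,-0.27],[1,4.4,-6,1.2,0,0,-0.37],[1,5.6,-7.7,1.6,0,0,-0.472]]]'

```text
time: 50.32
ee_pos: [0.6011, -0.1057, 0.153]
tcp_rot: [0.546, 0.838, 0.0, 0.0]
ft_force: [0.4, -0.3, 0.6]
opening: 0.0853
```

Call:
arm_command --increments '[[[1,1.7,-0.9,0.3,0,0,-0.09],[1,3.4,-1.8,0.6,0,0,-0.18],[1,5.1,-2.6,0.9,0,0,-0.27],[1,6.8,-3.4,1.2,0,0,-0.37],[1,8.5,-4.3,1.6,0,0,-0.472]]]'

```text
time: 50.73
ee_pos: [0.5278, -0.0448, 0.1371]
tcp_rot: [0.335, 0.942, 0.0, 0.0]
ft_force: [0.4, -0.3, 0.0]
opening: 0.0853
```

Call:
arm_command --increments '[[[1,2.2,0,0.3,0,0,-0.1],[1,4.4,0,0.6,0,0,-0.2],[1,6.6,0,0.9,0,0,-0.3],[1,8.6,0,1.3,0,0,-0.4],[1,9.5,0,1.6,0,0,-0.472]]]'

```text
time: 51.15
ee_pos: [0.4523, 0.0164, 0.1202]
tcp_rot: [0.106, 0.994, 0.0, -0.002]
ft_force: [-0.3, -0.2, 0.0]
opening: 0.0852
```

Call:
arm_command --increments '[[[1,0,0,0,0,0,0],[1,0,0,0,0,0,0],[1,0,0,1,0,0,0],[1,0,0,2,0,0,0],[1,0,0,2,0,0,0]]]'

```text
time: 51.57
ee_pos: [0.4539, 0.0147, 0.099]
tcp_rot: [0.109, 0.994, -0.0, -0.002]
ft_force: [-1.0, -0.4, -0.2]
opening: 0.0852
```

```bash
python3 -c "
from plan import *
plan((.455,.016,.036,77.6))
c=cam('wrist');save('w7',c['pixels']); 
from m import *
for o in lids(c): print(o)"
```

```text
now [0.4539 0.0147 0.099 ] alpha 77.5 t 51.6 open 0.0852 F [-1.   -0.37 -0.22] M [0.004 0.023 0.009]
(0.455, 0.016, 0.036, 77.6) 1/1 [-0.107, 0.151, 6.304, -0.0, -0.004, -0.002]
(array([0.45510236, 0.01394906]), np.float64(0.050575001691022914), (57.97311019897461, 100.5742416381836), 77.5083999633789, np.int32(14426))
```

View pics/w7.png

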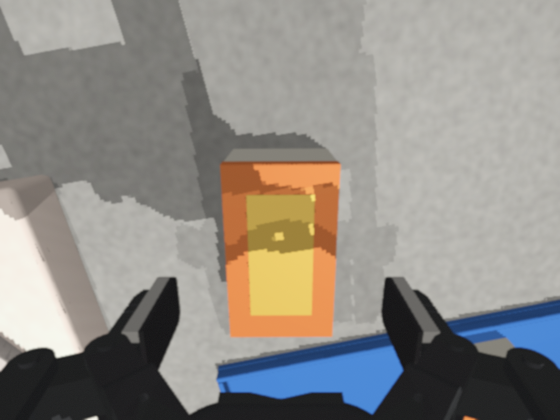

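Call:
arm_command --increments '[[[1,-0.1,0,1.5,0,0,0],[1,-0.1,0,3.5,0,0,0],[1,-0.1,0,5.5,0,0,0],[1,-0.1,0,6.3,0,0,0],[0.5,-0.1,0,6.3,0,0,0]]]' --squeeze 70

```text
time: 52.03
ee_pos: [0.454, 0.0149, 0.0361]
tcp_rot: [0.109, 0.994, 0.0, -0.003]
ft_force: [-1.7, -0.1, 0.5]
opening: 0.0753
```

Call:
arm_command --increments '[[[0.4,0,0,0,0,0,0],[0.4,0,0,0,0,0,0],[0.4,0,0,0,0,0,0],[0.4,0,0,0,0,0,0],[0.4,0,0,-1.5,0,0,0]]]'

```text
time: 52.45
ee_pos: [0.4536, 0.0151, 0.0516]
tcp_rot: [0.108, 0.994, 0.0, -0.003]
ft_force: [-0.7, 0.1, -2.3]
opening: 0.0569
```

Call:
arm_command --increments '[[[0.4,0,0,-2,0,0,0],[0.4,0,0,-4,0,0,0],[0.4,0,0,-6,0,0.1,0],[0.4,0,0,-7,0,0.2,0],[0.4,0,0,-7.5,0,0.3,0]]]'

```text
time: 52.87
ee_pos: [0.4578, 0.0148, 0.1315]
tcp_rot: [0.107, 0.983, 0.016, -0.147]
ft_force: [0.1, 0.2, -2.6]
opening: 0.0571
```

```bash
python3 ser.py
```

```text
52.87 My -0.298 Fx -0.83 tilt 17.1
52.92 My -0.449 Fx -4.09 tilt 17.2
52.97 My -0.219 Fx -0.47 tilt 17.0
53.02 My -0.229 Fx -0.08 tilt 17.0
53.07 My -0.271 Fx -0.44 tilt 17.1
53.12 My -0.245 Fx -1.16 tilt 17.2
53.17 My -0.193 Fx -0.71 tilt 17.2
53.22 My -0.255 Fx -0.67 tilt 17.2
53.27 My -0.226 Fx -1.19 tilt 17.2
53.32 My -0.255 Fx -1.34 tilt 17.2
53.37 My -0.274 Fx -0.30 tilt 17.2
53.42 My -0.237 Fx -0.62 tilt 17.2
```

Call:
arm_command --increments '[[[0.4,0,0,0,0,-0.08,0],[0.4,0,0,0,0,-0.16,0],[0.4,0,0,0,0,-0.24,0],[0.4,0,0,0,0,-0.3,0],[0.4,0,0,0,0,-0.3,0]]]'

```text
time: 53.83
ee_pos: [0.4533, 0.0155, 0.1278]
tcp_rot: [0.108, 0.994, 0.0, -0.001]
ft_force: [-1.0, 0.9, -1.8]
opening: 0.0571
```

```bash
python3 -c "
from plan import *
plan((.627,.013,.12,90.9),(.627,.013,.044,90.9))"
```

```text
now [0.4533 0.0155 0.1278] alpha 77.6 t 53.8 open 0.0571 F [-0.98  0.9  -1.77] M [ 0.03   0.049 -0.03 ]
(0.627, 0.013, 0.12, 90.9) 1/1 [-17.024, 3.478, 0.755, 0.0, -0.001, -0.232]
(0.627, 0.013, 0.044, 90.9) 1/1 [0.0, 0.0, 7.6, 0.0, 0.0, 0.0]
```

Call:
arm_command --increments '[[[0.4,0,0,0,0,0.12,0],[0.4,0,0,0,0,0.24,0],[0.4,0,0,0,0,0.3,0],[0.4,0,0,0,0,0.2,0],[0.4,0,0,0,0,0.1,0]]]'

```text
time: 54.25
ee_pos: [0.4578, 0.0142, 0.1265]
tcp_rot: [0.109, 0.993, 0.005, -0.05]
ft_force: [-0.4, 0.2, -1.7]
opening: 0.057
```

Call:
arm_command --increments '[[[0.4,0,0,0,0,-0.1,0],[0.4,0,0,0,0,-0.22,0],[0.4,0,0,0,0,-0.34,0],[0.4,0,0,0,0,-0.4,0],[0.4,0,0,0,0,-0.4,0]]]'

```text
time: 54.67
ee_pos: [0.4523, 0.0155, 0.1263]
tcp_rot: [0.107, 0.983, -0.016, 0.146]
ft_force: [-0.6, 0.3, -2.9]
opening: 0.0569
```

```bash
python3 ser.py
```

```text
54.67 My 0.310 Fx 1.48 tilt -16.9
54.72 My 0.219 Fx 0.20 tilt -16.9
54.77 My 0.208 Fx 0.33 tilt -17.1
54.82 My 0.155 Fx 0.15 tilt -17.2
54.87 My 0.267 Fx 1.14 tilt -17.2
54.92 My 0.282 Fx 0.96 tilt -17.2
54.97 My 0.270 Fx -0.37 tilt -17.2
55.02 My 0.241 Fx -0.67 tilt -17.2
55.07 My 0.226 Fx -0.59 tilt -17.2
55.12 My 0.296 Fx 0.56 tilt -17.2
55.17 My 0.297 Fx 0.64 tilt -17.2
55.22 My 0.217 Fx 1.13 tilt -17.2
```

Call:
arm_command --increments '[[[0.4,0,0,0,0,0.1,0],[0.4,0,0,0,0,0.2,0],[0.4,0,0,0,0,0.3,0],[0.4,0,0,0,0,0.3,0],[0.4,0,0,0,0,0.3,0]]]'

```text
time: 55.63
ee_pos: [0.4573, 0.0144, 0.1283]
tcp_rot: [0.108, 0.994, -0.0, 0.001]
ft_force: [0.1, -0.5, -2.5]
opening: 0.0573
```

Call:
arm_command --increments '[[[0.4,-2.5,0.4,0,0,0,-0.04],[0.4,-6,1,0,0,0,-0.08],[0.4,-9.7,1.8,0.2,0,0,-0.13],[0.4,-13.4,2.6,0.4,0,0,-0.18],[0.4,-17,3.5,0.7,0,0,-0.232]]]'

```text
time: 56.05
ee_pos: [0.6301, 0.0126, 0.1211]
tcp_rot: [-0.009, 1.0, -0.0, 0.001]
ft_force: [-0.2, -0.4, -1.6]
opening: 0.0572
```

Call:
arm_command --increments '[[[0.4,0,0,0,0,0,0],[0.4,0,0,0,0,0,0],[0.4,0,0,0,0,0,0],[0.4,0,0,1,0,0,0],[0.4,0,0,2,0,0,0]]]'

```text
time: 56.47
ee_pos: [0.6288, 0.0126, 0.1018]
tcp_rot: [-0.008, 1.0, -0.0, 0.001]
ft_force: [0.0, -0.8, -1.3]
opening: 0.0571
```

```bash
python3 -c "
from plan import *
plan((.627,.013,.046,90.9))"
```

```text
now [0.6288 0.0126 0.1018] alpha 90.9 t 56.5 open 0.0571 F [ 0.03 -0.81 -1.34] M [ 0.038 -0.016 -0.023]
(0.627, 0.013, 0.046, 90.9) 1/1 [0.19, 0.045, 5.576, -0.0, 0.002, -0.0]
```

Call:
arm_command --increments '[[[0.4,0.1,0,1,0,0,0],[0.4,0.1,0,3,0,0,0],[0.4,0.1,0,4.5,0,0,0],[0.4,0.1,0,5.3,0,0,0],[0.4,0.1,0,5.5,0,0,0]]]'

```text
time: 56.88
ee_pos: [0.6259, 0.0126, 0.0436]
tcp_rot: [-0.008, 1.0, 0.0, -0.003]
ft_force: [-0.1, -0.7, -2.9]
opening: 0.0568
```

Call:
arm_command --increments '[[[0.4,0,0,0.2,0,0,0],[0.4,0,0,0.4,0,0,0],[0.4,0,0,0.6,0,0,0],[0.4,0,0,0.7,0,0,0],[0.4,0,0,0.7,0,0,0]]]'

```text
time: 57.3
ee_pos: [0.6293, 0.0124, 0.0431]
tcp_rot: [-0.008, 1.0, -0.0, -0.0]
ft_force: [-8.0, -0.6, 11.6]
opening: 0.0571
```

Call:
arm_command --increments '[[[0.4,0,0,0.1,0,0,0],[0.4,0,0,0.2,0,0,0],[0.4,0,0,0.2,0,0,0],[0.4,0,0,0.2,0,0,0],[0.4,0,0,0.2,0,0,0]]]'

```text
time: 57.72
ee_pos: [0.6293, 0.0124, 0.0431]
tcp_rot: [-0.008, 1.0, -0.0, -0.0]
ft_force: [-12.2, 0.2, 22.4]
opening: 0.0568
```

Seated. Release, retreat up, back toward the robot, and check.

Call:
arm_command --increments '[[[0.85,0,0,-0.2,0,0,0],[0.85,0,0,-0.2,0,0,0],[0.85,0,0,-0.2,0,0,0],[0.85,0,0,-1,0,0,0],[0.85,0,0,-3,0,0,0]]]'

```text
time: 58.13
ee_pos: [0.6257, 0.0126, 0.0643]
tcp_rot: [-0.008, 1.0, 0.0, -0.004]
ft_force: [-0.6, 0.1, 0.5]
opening: 0.0724
```

Call:
arm_command --increments '[[[0.85,0,0,-5,0,0,0],[0.85,0,0,-9,0,0,0],[0.85,0,0,-13,0,0,0],[0.85,3,0,-16,0,0,0],[0.85,5,0,-17,0,0,0]]]'

```text
time: 58.55
ee_pos: [0.5817, 0.0113, 0.2444]
tcp_rot: [-0.008, 1.0, -0.001, 0.005]
ft_force: [0.1, 0.5, 1.4]
opening: 0.0727
```

Call:
arm_command --increments '[[[0.85,4,0,0,0,0,0],[0.85,8,0,0,0,0,0],[0.85,12,0,0,0,0,0],[0.85,14,0,0,0,0,0],[0.85,14,0,0,0,0,0]]]'

```text
time: 58.97
ee_pos: [0.4344, 0.0099, 0.2365]
tcp_rot: [-0.008, 1.0, 0.0, -0.002]
ft_force: [1.2, -0.0, -0.4]
opening: 0.0726
```

```bash
python3 look.py t8; python3 - <<'E'
from plan import *; from m import *
c=cam('scene');save('s8',c['pixels']);P=pts(c)
for o in lids(c): print(o[0].round(3),o[1].round(3),np.round(o[2]),round(o[3],1))
c=cam('top');P=pts(c);hsv=cv2.cvtColor(c['pixels'],cv2.COLOR_RGB2HSV);H,S,V=[hsv[...,i] for i in range(3)]
for n,m in (('button',(H>40)&(H<85)&(S>80)&(abs(P[...,1]+.165)<.05)),('puck',(H>90)&(H<130)&(S>80)&(P[...,2]>.03)&(P[...,2]<.08)),('knob',(V<90)&(P[...,2]>.122)&(P[...,2]<.14)&(abs(P[...,0]-.54)<.05)&(abs(P[...,1]+.286)<.05))):
    q=P[m];print(n,m.sum(),q.mean(0).round(3),cv2.minAreaRect((q[:,:2]*1000).astype(np.float32)))
E
```

```text
lid [0.6343 0.2452] z 0.054 size 101 58 yaw 2.6
lid [0.6289 0.0138] z 0.054 size 100 58 yaw 1.4
lid [0.6266 0.1288] z 0.055 size 100 57 yaw 1.7
lid [ 0.5357 -0.3905] z 0.1 size 59 100 yaw -3.4
[0.639 0.242] 0.053 [ 64. 102.] 89.9
[0.629 0.126] 0.053 [102.  62.] 1.0
[0.633 0.011] 0.054 [104.  61.] 1.3
[ 0.28  -0.724] 0.109 [282. 104.] 1.8
[ 0.54  -0.395] 0.1 [ 58. 101.] 86.6
button 106 [ 0.676 -0.165  0.058] ((678.2486572265625, -165.28048706054688), (29.262117385864258, 34.87912368774414), 89.04354858398438)
puck 594 [0.534 0.573 0.044] ((486.43023681640625, 154.51434326171875), (1130.4940185546875, 216.00506591796875), 89.00482940673828)
knob 113 [ 0.541 -0.285  0.135] ((540.8224487304688, -284.9043273925781), (48.15447235107422, 15.68019962310791), 86.1153335571289)
```

View pics/s8.png

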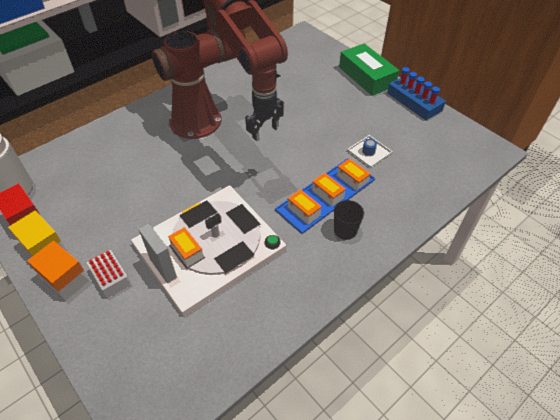

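All in place: three boxes flat in the tray (305,205), (329,186), (354,172), the rattling box at the reader (185,243), the puck in the dish (370,147), the button up (272,241), and the gripper clear.

```bash
python3 -c "
from cell import ctrl; print(ctrl.hand_in())"
```

```text
the job is handed in; nothing more can be done
None
```

I did the whole job in the order asked and handed it in at about 59 s of the 210 s allowed. No verdict was reported.

**What I did:**
- **Puck:** moved off the loading pad into its white dish.
- **Finding the ball:** I picked up and tilted all four boxes. The one second from the right, seen from above, weighed about 0.42 kg against about 0.22 kg for the others. Its wrist moment kept swinging between 0.11 and 0.45 N m while held still.
- **Loading and reading:** that box went on the clear loading pad, and I turned the knob one position anticlockwise. I pressed the button to its stop (about 19 N, against the 6 N needed) and released it.
- **Silent boxes:** the other three stand in the blue tray.

**Last checks:**
- **Box at the reader:** it sits at (0.536, -0.391), within 1 mm of the reader spot, top at 100 mm, and square to it within about 1°.
- **Tray:** all three lids are at about 54 mm, so the boxes are flat on the floor.
- **Knob and button:** the knob rests at its detent, about 90° from its start, and the button is back up at 58 mm.
- **Puck:** the final colour check on it mixed in the blue tray, so I confirmed it in the dish only by eye in the picture.
- **Bystanders:** I did not touch the bucket or tip rack. There was no jar in this run.

**Things that disagreed:**
- The first box picked up had shifted about 28 mm, probably from the announced knock. It first landed on the tray wall, so I re-gripped it and set it flat. It still stands about 11 mm off its slot centre, but inside the walls.
- The last silent box gave one sharp force spike when tilted. It was quiet when shaken again, and its low weight also rules out a ball.

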